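# Pack the last test cassette and hasp the field case

## Task

Pack the field test case for the courier: lay the loose test cassette squarely on the pile of two in the open case, close the lid fully, then swing the steel hasp down over the staple on the front until it lies flat, ready for the seal. Set the cassette down rather than dropping it, keep the pile tidy, do not slam the lid, and leave the other things on the table where they are.

Things in the scene. Friction and masses are not known exactly. Their poses are not given: they have to be found in the camera images.
- case: Dark teal field case, fixed, its hasp side facing right; 150 (x) x 230 (y) x 60 mm high without lid, walls 4 mm. Origin: centre of underside; x points from the hasp (front) side to the hinge side, z up. Grey tray inside, floor at z = 25; the pile stands on it near the hinge between 12 mm ribs at y = +/-66; a swab pack is in front, past a 10 mm rib at x = -23; bottles at the ends, tops z = 47.
- lid (a joint): Angle of the lid about the back rim, rad: 0 fully shut, 1.25 the most its stiff hinges allow; it stays at any angle. Open, it leans over the tray's back, which only a leaning tool can reach. A shell 150 x 230 x 25 mm, walls 4 mm; on its top a strap handle, 100 mm along y, 11 mm high, lies 66 mm from the hinge.
- lid_hinge (a point): Point on the lid's hinge axis, middle of the back rim: 78 mm behind the case's origin (case +x) and 60 mm up; the axis runs along the case's y.
- lid_front (a point): Middle of the lid's upper front edge (moves with the lid): 153 mm from the hinge axis along the lid and 25 mm above it when shut. The lid's top face runs from here back to the hinge.
- hasp (a joint): Angle of the hasp relative to the lid, rad: 0 flat down against the front of the case with the staple through its slot, pi/2 sticking straight out to the front (when the lid is shut), 2.1 the most, pointing up and out. Friction holds it where it is left.
- hasp_hinge (a point): Point on the hasp's hinge axis, on the front face of the lid (moves with the lid), 15 mm below the lid's top face and 3.5 mm out from its front face; the axis runs along the case's y.
- hasp_end (a point): Middle of the rolled free end of the hasp (moves with it), 57 mm from its hinge axis. The hasp is a bare steel plate 34 mm wide, 2.5 mm thick, 58 mm long from the axis, with a slot 11 mm wide from 20 to 36 mm from the axis; the solid part past the slot is the place to push.
- catch (a point): Outermost point of the steel staple (4 mm bar, 11 mm high) on the middle of the case's front face, 28 mm below the hasp's axis when the lid is shut. It stands 12.5 mm out from the face and 8 mm out from the hasp once that is flat. It fits the slot only when the lid is fully shut, else the hasp strikes it.
- cassette_1: White plastic rapid-test cassette, 20 x 70 x 5 mm, lowest of the pile, flat on the tray floor in the case. Origin: centre of its underside; its y axis is its long axis, z up. Long axis about along the case's x.
- cassette_2: White plastic rapid-test cassette as cassette_1, lying on it: top of the pile at the start.
- cassette_3: The loose white plastic rapid-test cassette, 20 x 70 x 5 mm, flat on the table to the right of the case, nearer or farther from the robot. Origin: centre of its underside; its y axis is its long axis, z up. Grip it across its 20 mm width.
- swab_pack: Flat swab pack 31 x 175 x 8 mm lying along y in the case's front compartment; origin centre of underside.
- wipe_sachet: Blue and white wipe sachet, 54 x 52 x 7 mm, flat on the table to the right of the case, 10 cm or more from the loose cassette; origin centre of underside. Leave it there.
- marker: Black marker pen 17 x 140 x 16 mm lying on the table to the right; origin centre of underside, long axis its y. Leave it there.
Mind the look-alikes: they are no part of the job. What is shaped like the cassette_2 but purple or red is not meant.

How it is judged:
By the outcome, as a careful person would: the job done as asked, in the order asked, and still so for the second after the job is handed in, with the robot touching nothing.
It also fails if it takes over 72 s, if anything falls off the work surface, if the arm or the gripper's body presses on something with over 40 N, if the wrist force passes 120 N, or if a joint passes its speed limit or range.

## Robot

A 6-joint arm with a two-finger parallel gripper is mounted at the origin on a cart in front of the work surface, level with it; the furniture and walls round the work are solid. World frame = base frame: x ahead of the robot, y to its left, z up, the work surface at z = 0. Lengths are in m, angles in rad, forces in N, time in s.
With the tool pointing down it reaches from about 0.3 to 0.775 m from the base axis. Payload 14.6 kg.
Tool frame: the origin (TCP) lies midway between the tips of the shut fingers; the grasp point (between the pads) lies 19 mm behind it (ctrl.pinch_z is the z of the grasp point in the tool frame, in m); z points along the fingers, y is the line along which they close (so a half turn about z gives the same grasp; the last joint's range is limited). The gripper opens to 94 mm and grips with 3 to 60 N. Pads are 16 mm wide; open, the fingers measure 119 mm over their backs; the gripper's body (75 mm by 177 mm) begins 78 mm behind the grasp point.
Start: joints at [1.068, 0.3, 1.521, -0, 1.321, -0.067], TCP at [0.232, 0.499, 0.178] pointing down, gripper open.
Joint ranges: [-3.03, 3.03], [-0.79, 2.21], [0.23, 2.52], [-1.04, 4.18], [0, 3.07], [-2.55, 2.55]. Speed limits (rad/s): [2.22, 2.22, 2.57, 3.14, 3.14, 3.14].

## Interface

Orientations are given as [roll, pitch, yaw] about the fixed x, y, z axes, in that order (R = Rz(yaw) Ry(pitch) Rx(roll)).
In Python, from station import ctrl, camera, ticket gives the robot as it stands. The module is installed in compiled form; this text tells all that it offers.
- The arm moves only by the shell command python3 -m inch 'ROWS' [FORCE]. ROWS is text: rows parted by semicolons, each of 7 numbers parted by spaces: the opening, from -1 (shut) to 1 (fully open), then the shift along the tool's x, y, z in units of 0.03 m (1.0 is 0.03 m), then the turn, a rotation vector about the tool's x, y, z in units of 10 degrees (1.0 is 10 degrees). In form: grip dx dy dz rx ry rz; .... A call has 1 to 10 rows; each row shifts and turns the commanded pose from where the row before left it, along the tool's axes as they then stand; what a row does not reach is not made up. A row lasts 1/8 s, in which the tool goes at most 62.5 mm and 10.7 degrees, less where a joint would pass 70% of its speed; a pose out of reach is approached as far as the arm can. A call with a number of a shift or a turn outside -1 to 1 is refused whole. A call with a gripper value outside its range is refused whole. The fingers move at their own pace and stop on an object; FORCE is the grip in N (left out, the last holds). Time passes only in rows, so rows that do not move let the fingers close. It gives the time, the measured TCP pose, the force, the opening and the grip force at its end, in the units of the state.
- ctrl.get_obs(): the state, without advancing time (a new reading comes with each control period).
- camera(name): name is "side" or "top" or "wrist"; returns a dict with "img" (400x640x3 uint8, blue, green, red), "range_z" (400x640 float32, m along the optical axis (not along the pixel's ray), 0 where there is no reading), "intrinsics" (3x3 intrinsics, pixels), "k1" (the pictures are not rectified: a ray, as slopes to the right and down, at radius r is drawn at 1 + k1 r^2 times it, then the intrinsics apply), "view" (4x4, takes a point from world to camera coordinates). Camera axes: x right, y down, z forward; pixel columns grow to the right and rows downward; lengths in m; the calibration is good to about 2 mm. A picture is of the moment at which its call begins.
- ticket.hand_in(): hands the job in; it is judged then, once.
The state is a dict: "time_s": time; "qpos": joint angles; "joint_vel": joint speeds; "tau": joint torques, N m; "ee_pos": TCP position; "eef_rot": TCP orientation; "force": force on the tool from outside, world axes, zero at the start; "moment": the same for the moment, N m; "grip_width": finger opening in m; "grip_force": force on a finger pad.
Only numpy, scipy, OpenCV 4.12 (cv2) and the standard library are available. Lean on these libraries where they do the work, as an engineer would, in place of code of your own. Each camera call takes 0.05 s, during which the arm holds its last target. There are 200 camera calls.

## Working session

There is one attempt and no reset: what is moved stays moved. The work goes in short steps, Python scripts to look and compute and a shell command to move; the robot and the scene stay as the last step left them, time stands still between calls to the robot, and variables do not carry over. Pictures are saved under pics/ and viewed, at most 13 in all, crops included, and the job is handed in when it is done.

```bash
mkdir -p pics
cat > h.py <<'E'
import numpy as np, cv2
from scipy.spatial.transform import Rotation as R
from station import ctrl, camera
def pix2cam(c,uv):
    uv=np.atleast_2d(np.float64(uv));K=c["intrinsics"]
    D=np.array([c["k1"],0,0,0],float)
    return cv2.undistortPoints(uv.reshape(-1,1,2),np.array(K,float),D).reshape(-1,2)
def plane(c,uv,z):
    n=pix2cam(c,uv);V=np.array(c["view"]);Rm=V[:3,:3];o=-Rm.T@V[:3,3]
    d=np.c_[n,np.ones(len(n))]@Rm
    return o+d*((z-o[2])/d[:,2])[:,None]
def depth(c,uv):
    n=pix2cam(c,uv);uv=np.atleast_2d(uv).astype(int);V=np.array(c["view"])
    z=c["range_z"][uv[:,1],uv[:,0]]
    return (np.c_[n,np.ones(len(n))]*z[:,None]-V[:3,3])@V[:3,:3]
def cloud(c):
    v,u=np.mgrid[0:400,0:640]
    return depth(c,np.c_[u.ravel(),v.ravel()]).reshape(400,640,3)
def proj(c,P):
    V=np.array(c["view"]);p=np.atleast_2d(P)@V[:3,:3].T+V[:3,3];s=p[:,:2]/p[:,2:]
    s=s*(1+c["k1"]*(s**2).sum(1))[:,None];K=np.array(c["intrinsics"])
    return s*[K[0,0],K[1,1]]+K[:2,2]
E
python3 - <<'E'
from h import *
import pickle
for n in("side","top","wrist"):
    c=camera(n);pickle.dump(c,open(n+"0.pkl","wb"));cv2.imwrite(f"pics/{n}0.png",c["img"])
    V=np.array(c["view"]);print(n,np.round(-V[:3,:3].T@V[:3,3],3),np.round(V[2,:3],2),c["k1"],(c["range_z"]>0).mean())
o=ctrl.get_obs();print(o,ctrl.pinch_z)
E
```

```text
side [ 0.591 -0.63   0.957] [-0.06  0.54 -0.84] -0.020563334513906108 0.9957890625
top [ 0.306 -0.047  1.372] [ 0.17 -0.03 -0.98] 0.012613491563087267 0.99589453125
wrist [0.166 0.53  0.383] [ 0.23 -0.11 -0.97] -0.04913711304020422 0.9921875
{'time_s': 0.15, 'qpos': array([ 1.06843104e+00,  3.00329759e-01,  1.52142927e+00,  5.98147867e-06,
        1.32068514e+00, -6.65823472e-02]), 'joint_vel': array([-1.15677444e-03, -1.32668734e-03,  3.75649846e-05, -2.60624488e-03,
       -2.72032710e-04,  3.92344877e-04]), 'tau': array([ 1.00875255e-03, -5.31958079e+01, -3.52820957e+01,  7.07594398e-02,
        2.36015185e-02, -1.21664443e-04]), 'ee_pos': array([0.23205425, 0.49841081, 0.17792809]), 'eef_rot': array([-3.14074341e+00, -6.24350676e-05,  2.70580820e+00]), 'force': array([-0.19309056,  0.0670213 , -0.71531963]), 'moment': array([ 0.0152135 ,  0.03175981, -0.0306562 ]), 'grip_force': 0.0, 'grip_width': 0.09407666817479667} -0.0188
```

View pics/top0.png

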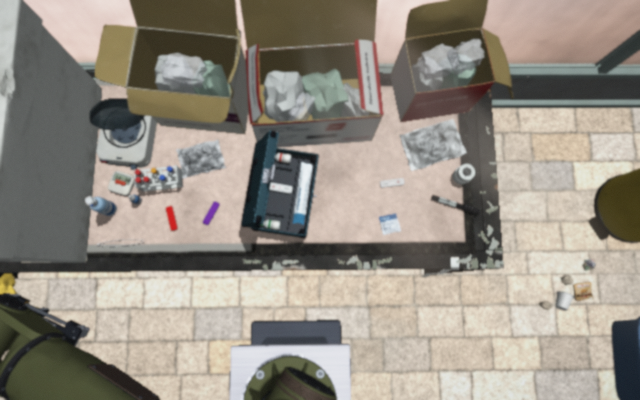

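View pics/side0.png

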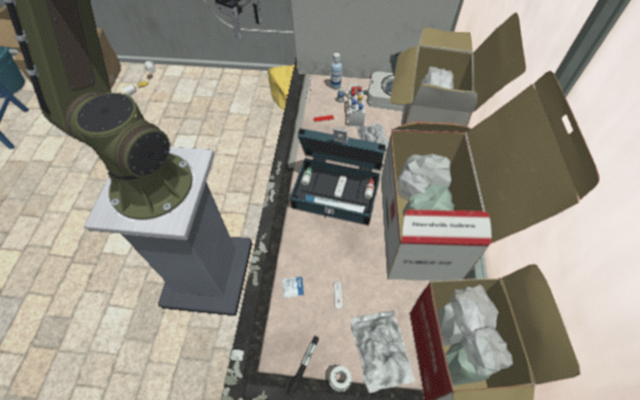

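The top view shows the open case at (283,190) with its lid to the left, and the loose cassette at (391,183). The sachet is at (389,224) and the marker at (453,204). The side view puts the pile at (341,187) and the loose cassette at (338,294).

Run:
```python
from h import *
import pickle
T=pickle.load(open("top0.pkl","rb"));S=pickle.load(open("side0.pkl","rb"))
a=cv2.resize(T["img"][125:245,235:325],None,fx=4.5,fy=4.5,interpolation=cv2.INTER_CUBIC)
b=cv2.resize(S["img"][120:230,282:392],None,fx=3.5,fy=3.5,interpolation=cv2.INTER_CUBIC)
o=np.zeros((540,800,3),np.uint8);o[:540,:405]=a;o[:385,408:793]=b;cv2.imwrite("pics/crop0.png",o)
# loose cassette: white blob
for n,c,(u0,v0) in(("top",T,(391,183)),("side",S,(338,294))):
    im=c["img"][v0-25:v0+25,u0-25:u0+25]
    h=cv2.cvtColor(im,cv2.COLOR_BGR2HSV)
    m=((h[...,1]<30)&(h[...,2]>185)).astype(np.uint8)
    k,l,st,ce=cv2.connectedComponentsWithStats(m)
    i=l[25,25] or 1+np.argmax(st[1:,4]); print(n,st[i],ce[i]+[u0-25,v0-25])
    pts=np.argwhere(l==i)[:,::-1]+[u0-25,v0-25]
    W=plane(c,pts,0.005);r=cv2.minAreaRect((W[:,:2]*1000).astype(np.float32));print(r)
    X=W[:,:2]-W[:,:2].mean(0);w,v=np.linalg.eigh(X.T@X);print(W.mean(0),v[:,1],np.sqrt(w/len(X)*12))
    print(depth(c,pts)[:,2].mean())
P=cloud(T)
print(np.round(P[183:200,245:330:4,2]*1000)[::8])
```

```text
top [ 13  19  27  12 233] [391.79828326 182.23175966]
((594.2188720703125, -287.1506042480469), (26.877918243408203, 75.32221984863281), 6.957705974578857)
[ 0.59412243 -0.28690364  0.005     ] [-0.14022651  0.99011945] [0.02576144 0.07340056]
0.009990274771083767
side [ 20  12  10  29 222] [338.0990991  294.62612613]
((594.5194702148438, -291.8445739746094), (22.936460494995117, 73.63652038574219), 10.27222728729248)
[ 0.59507058 -0.29169325  0.005     ] [-0.13007815  0.99150374] [0.02077923 0.07216078]
0.012751710585177533
[[ 0.000e+00  1.370e+02  1.380e+02  1.790e+02  2.130e+02  2.040e+02
   1.372e+03  3.300e+01  3.100e+01  2.700e+01  2.700e+01  2.700e+01
   2.200e+01  2.700e+01  3.000e+01  3.100e+01  2.200e+01  6.400e+01
   7.000e+00  1.000e+00 -2.000e+00  0.000e+00]
 [-2.000e+00  1.450e+02  1.510e+02  1.960e+02  2.090e+02  2.110e+02
   2.800e+01  2.300e+01  2.300e+01  3.400e+01  3.900e+01  3.600e+01
   2.600e+01  2.600e+01  3.000e+01  3.500e+01  2.800e+01  5.800e+01
  -0.000e+00  2.000e+00  3.000e+00 -2.000e+00]
 [ 7.900e+01  1.450e+02  1.680e+02  2.110e+02  2.100e+02  2.070e+02
   2.800e+01  2.600e+01  2.900e+01  2.800e+01  2.300e+01  2.600e+01
   3.100e+01  3.200e+01  3.700e+01  3.000e+01  2.600e+01 -4.000e+00
   0.000e+00 -0.000e+00  0.000e+00  2.000e+00]]
```

View pics/crop0.png

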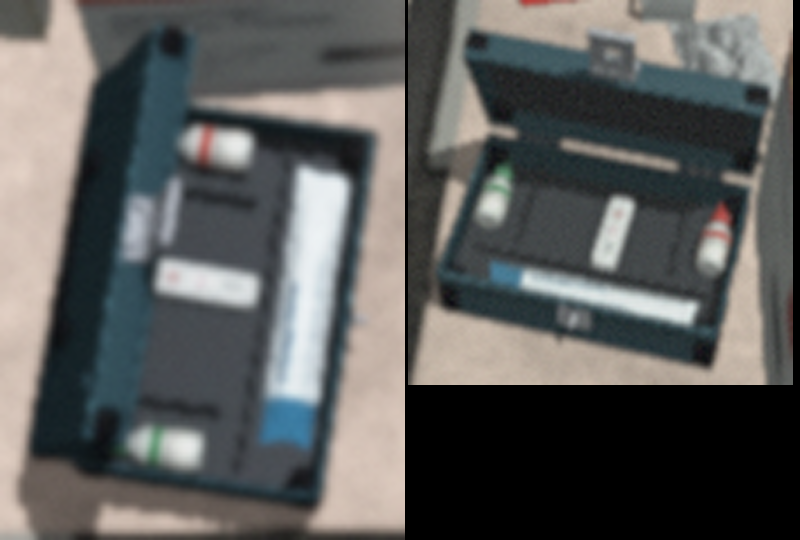

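The crop shows the front rim corners at about (318,154) and (306,236) in top pixels, the pile's top face at (281,188) in top and (341,186) in side. The hasp stands up at the open lid's edge, and the staple is at the case front. I'll refine the case pose with the wrist camera, so first I need a rough estimate for the viewing move.

Run:
```python
from h import *
import pickle
T=pickle.load(open("top0.pkl","rb"));S=pickle.load(open("side0.pkl","rb"))
f=plane(T,[[318.3,154.3],[306.1,236.1]],.06);print(f)
print("len",np.linalg.norm(f[0]-f[1]))
x=lambda u,v:[282+(u-408)/3.5,120+v/3.5]
g=plane(S,[x(441,270),x(720,325)],.06);print(g)
print("pile",plane(T,[[281,187.5]],.035),plane(S,[[340.6,186.4]],.035))
# desired view: tool over ~ (0.53,-0.02) TCP
```

```text
[[ 0.6616582  -0.07746201  0.06      ]
 [ 0.4369464  -0.04300132  0.06      ]]
len 0.22733879989336558
[[ 0.44352737 -0.04440843  0.06      ]
 [ 0.66635885 -0.0739516   0.06      ]]
pile [[0.574225   0.02566347 0.035     ]] [[0.57690738 0.02329443 0.035     ]]
```

```bash
cat >> h.py <<'E'
def rot(psi,th=0.):
    h=np.array([np.cos(psi),np.sin(psi),0]);Z=np.array([0,0,1.])
    z=np.sin(th)*h-np.cos(th)*Z;x=np.cos(th)*h+np.sin(th)*Z
    return np.c_[x,np.cross(z,x),z]
def plan(p0,R0,p1,R1,n=None):
    """constant row (dx dy dz rx ry rz) and count from pose 0 to 1"""
    w=R.from_matrix(R0.T@R1).as_rotvec()
    if n is None: n=int(np.ceil(max(np.abs(np.degrees(w)).max()/10,np.linalg.norm(p1-p0)/.028,1)))
    while 1:
        A=sum(R.from_rotvec(w/n*k).as_matrix() for k in range(n))
        d=np.linalg.solve(A,R0.T@(p1-p0))/.03
        if np.abs(d).max()<=1: break
        n+=1
    print(n,"x:",*np.round(np.r_[d,np.degrees(w)/n/10],3))
def now():
    o=ctrl.get_obs();return o["ee_pos"],R.from_euler("xyz",o["eef_rot"]).as_matrix()
def path(*t):
    p,Rm=now()
    for q,psi,th in t:
        q=np.array(q);R1=rot(psi,th);plan(p,Rm,q,R1);p,Rm=q,R1
E
python3 - <<'E'
from h import *
p,Rm=now();print(Rm)
path(([.232,.498,.36],2.706,0),([.55,-.16,.28],1.43,0))
E
```

```text
[[-9.06539185e-01  4.22121468e-01 -4.15082423e-04]
 [ 4.22121667e-01  9.06538882e-01 -7.43514159e-04]
 [ 6.24350676e-05 -8.49240004e-04 -9.99999637e-01]]
7 x: -0.001 -0.002 -0.867 -0.001 -0.0 -0.0
27 x: -0.964 -0.068 0.099 0.0 0.0 0.271
```

```bash
L="1 -.964 -.068 0 0 0 .271"; python3 -m inch '1 0 0 -.87 0 0 0;1 0 0 -.87 0 0 0;1 0 0 -.87 0 0 0;1 0 0 -.87 0 0 0;1 0 0 -.87 0 0 0;1 0 0 -.87 0 0 0;1 0 0 -.87 0 0 0' | tail -3
python3 -m inch '1 -.964 -.068 0 0 0 .271;1 -.964 -.068 0 0 0 .271;1 -.964 -.068 0 0 0 .271;1 -.964 -.068 0 0 0 .271;1 -.964 -.068 0 0 0 .271;1 -.964 -.068 0 0 0 .271;1 -.964 -.068 0 0 0 .271;1 -.964 -.068 0 0 0 .271;1 -.964 -.068 0 0 0 .271;1 -.964 -.068 0 0 0 .271' | tail -3
```

```text
force: [-0.3, 0.2, 0.0]
grip_width: 0.0943
grip_force: 0.0
force: [1.0, 1.0, -0.3]
grip_width: 0.0939
grip_force: 0.0
```

```bash
python3 -m inch '1 -.964 -.068 0 0 0 .271;1 -.964 -.068 0 0 0 .271;1 -.964 -.068 0 0 0 .271;1 -.964 -.068 0 0 0 .271;1 -.964 -.068 0 0 0 .271;1 -.964 -.068 0 0 0 .271;1 -.964 -.068 0 0 0 .271;1 -.964 -.068 0 0 0 .271;1 -.964 -.068 0 0 0 .271' | tail -3
python3 -m inch '1 -.964 -.068 0 0 0 .271;1 -.964 -.068 0 0 0 .271;1 -.964 -.068 0 0 0 .271;1 -.964 -.068 0 0 0 .271;1 -.964 -.068 0 0 0 .271;1 -.964 -.068 0 0 0 .271;1 -.964 -.068 0 0 0 .271;1 -.964 -.068 0 0 0 .271' | tail -3
python3 -m inch '1 0 0 .9 0 0 0;1 0 0 .9 0 0 0;1 0 0 .5 0 0 0;1 0 0 0 0 0 0'
python3 - <<'E'
from h import *
import pickle
c=camera("wrist");pickle.dump(c,open("wrist1.pkl","wb"));cv2.imwrite("pics/wrist1.png",c["img"])
E
```

```text
force: [0.6, -0.1, 0.6]
grip_width: 0.0942
grip_force: 0.0
force: [0.4, -0.0, 0.3]
grip_width: 0.0939
grip_force: 0.0
time_s: 4.9
ee_pos: [0.5496, -0.1594, 0.2915]
eef_rot: [-3.14, -0.0, 1.429]
force: [0.9, 0.6, 0.3]
grip_width: 0.0942
grip_force: 0.0
```

View pics/wrist1.png

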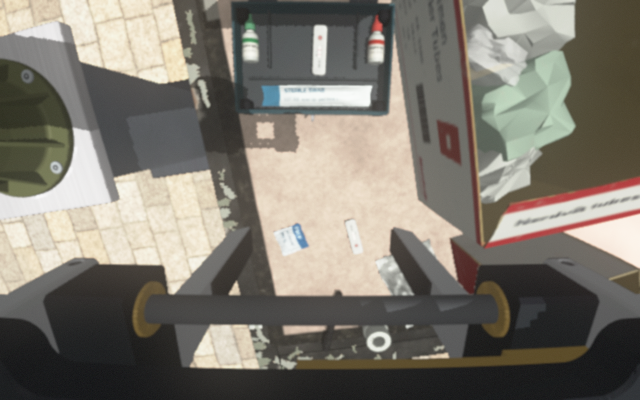

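The wrist view shows the whole tray: pile at (320,50), front rim along row ~110 from column 236 to 388, and the loose cassette at (353,236).

```bash
cat > m.py <<'E'
from h import *
def white(c,u0,v0,z,r=30,thr=None):
    im=cv2.cvtColor(c["img"],cv2.COLOR_BGR2GRAY).astype(np.uint8)
    y0,x0=max(v0-r,0),max(u0-r,0);s=im[y0:v0+r,x0:u0+r]
    t=thr or cv2.threshold(s,0,255,cv2.THRESH_OTSU)[0]
    m=(s>t).astype(np.uint8);m=cv2.morphologyEx(m,cv2.MORPH_CLOSE,np.ones((3,3)))
    k,l,st,ce=cv2.connectedComponentsWithStats(m);i=l[v0-y0,u0-x0]
    ct=max(cv2.findContours((l==i).astype(np.uint8),0,2)[0],key=cv2.contourArea).reshape(-1,2)+[x0,y0]
    W=plane(c,ct,z)[:,:2]*1000
    (cx,cy),(w,h),a=cv2.minAreaRect(W.astype(np.float32))
    b=cv2.boxPoints(((cx,cy),(w,h),a));e=max((b[1]-b[0],b[2]-b[1]),key=np.linalg.norm)
    print("thr",t,"ctr",round(cx,1),round(cy,1),"size",round(w,1),round(h,1),"dir",round(np.degrees(np.arctan2(e[1],e[0]))%180,1))
    return (cx,cy)
E
python3 - <<'E'
from m import *
import pickle
c=pickle.load(open("wrist1.pkl","rb"))
T=pickle.load(open("top0.pkl","rb"));S=pickle.load(open("side0.pkl","rb"))
print("loose");white(c,353,236,.005);white(c,353,236,.005,thr=205);white(T,391,183,.005,15,200);white(S,338,294,.005,18,200)
print("pile");white(c,320,50,.035);white(c,320,50,.035,thr=160);white(S,341,187,.035,14);white(T,283,188,.035,14)
P=cloud(c)
im=c["img"];hsv=cv2.cvtColor(im,cv2.COLOR_BGR2HSV)
print([list(hsv[v,312]) for v in range(98,126,2)]);print([list(np.round(P[v,312]*1000)) for v in range(98,124,3)])
print([list(hsv[60,u]) for u in range(226,246,2)])
E
```

```text
loose
thr 226.0 ctr 594.3 -287.7 size 18.5 68.3 dir 98.3
thr 205 ctr 592.5 -286.1 size 117.6 113.2 dir 82.0
thr 200 ctr 610.3 -291.4 size 45.1 76.0 dir 98.0
thr 200 ctr 595.9 -291.0 size 17.6 65.9 dir 94.7
pile
thr 157.0 ctr 574.1 29.1 size 70.2 20.4 dir 79.5
thr 160 ctr 574.2 29.6 size 69.1 20.4 dir 79.5
thr 127.0 ctr 575.2 25.2 size 74.0 22.3 dir 78.9
thr 136.0 ctr 574.6 27.5 size 65.0 21.8 dir 79.2
[[np.uint8(83), np.uint8(4), np.uint8(241)], [np.uint8(78), np.uint8(6), np.uint8(228)], [np.uint8(60), np.uint8(4), np.uint8(231)], [np.uint8(70), np.uint8(3), np.uint8(223)], [np.uint8(68), np.uint8(7), np.uint8(153)], [np.uint8(20), np.uint8(9), np.uint8(84)], [np.uint8(90), np.uint8(32), np.uint8(97)], [np.uint8(93), np.uint8(48), np.uint8(112)], [np.uint8(90), np.uint8(12), np.uint8(133)], [np.uint8(12), np.uint8(6), np.uint8(197)], [np.uint8(13), np.uint8(9), np.uint8(202)], [np.uint8(16), np.uint8(18), np.uint8(188)], [np.uint8(14), np.uint8(44), np.uint8(210)], [np.uint8(15), np.uint8(46), np.uint8(216)]]
[[np.float64(553.0), np.float64(-37.0), np.float64(32.0)], [np.float64(552
[... 194 characters left out ...]
0), np.float64(59.0)], [np.float64(550.0), np.float64(-61.0), np.float64(58.0)], [np.float64(549.0), np.float64(-65.0), np.float64(46.0)], [np.float64(549.0), np.float64(-69.0), np.float64(45.0)], [np.float64(547.0), np.float64(-72.0), np.float64(-0.0)]]
[[np.uint8(16), np.uint8(38), np.uint8(88)], [np.uint8(15), np.uint8(46), np.uint8(187)], [np.uint8(16), np.uint8(42), np.uint8(229)], [np.uint8(15), np.uint8(44), np.uint8(204)], [np.uint8(94), np.uint8(40), np.uint8(108)], [np.uint8(96), np.uint8(52), np.uint8(73)], [np.uint8(87), np.uint8(36), np.uint8(63)], [np.uint8(87), np.uint8(44), np.uint8(64)], [np.uint8(68), np.uint8(12), np.uint8(87)], [np.uint8(39), np.uint8(13), np.uint8(141)]]
```

Run:
```python
from h import *
path(([.594,-.286,.07],1.716,.349),([.594,-.286,.02],1.716,.349),([.594,-.286,.004],1.716,.349),([.594,-.286,.12],1.716,.349))
```

```text
10 x: -0.535 0.165 0.669 0.029 0.199 -0.163
2 x: -0.285 0.0 0.783 0.0 0.0 0.0
1 x: -0.182 0.0 0.501 0.0 0.0 0.0
5 x: 0.264 0.0 -0.727 0.0 0.0 0.0
```

```bash
python3 -m inch '0 -.535 .165 .669 .029 .199 -.163;0 -.535 .165 .669 .029 .199 -.163;0 -.535 .165 .669 .029 .199 -.163;0 -.535 .165 .669 .029 .199 -.163;0 -.535 .165 .669 .029 .199 -.163;0 -.535 .165 .669 .029 .199 -.163;0 -.535 .165 .669 .029 .199 -.163;0 -.535 .165 .669 .029 .199 -.163;0 -.535 .165 .669 .029 .199 -.163;0 -.535 .165 .669 .029 .199 -.163'
python3 -m inch '-.05 0 0 0 0 0 0;-.05 0 0 0 0 0 0'
python3 - <<'E'
from m import *
import pickle
c=camera("wrist");pickle.dump(c,open("wrist2.pkl","wb"));cv2.imwrite("pics/wrist2.png",c["img"])
print(proj(c,[[.5945,-.2887,.005],[.594,-.286,.004]]))
path(([.594,-.286,.02],1.716,.349),([.594,-.286,.004],1.716,.349))
E
```

```text
time_s: 6.2
ee_pos: [0.5946, -0.2868, 0.0699]
eef_rot: [3.14, -0.35, 1.718]
force: [-0.4, 0.7, 0.8]
grip_width: 0.0471
grip_force: 0.0
time_s: 6.45
ee_pos: [0.5944, -0.2861, 0.0711]
eef_rot: [3.141, -0.348, 1.716]
force: [-0.2, -0.1, 0.2]
grip_width: 0.0448
grip_force: 0.0
[[320.12641001 230.34490781]
 [320.02517941 227.60130043]]
2 x: -0.291 -0.008 0.806 0.004 0.004 0.002
1 x: -0.182 0.0 0.501 0.0 0.0 0.0
```

View pics/wrist2.png

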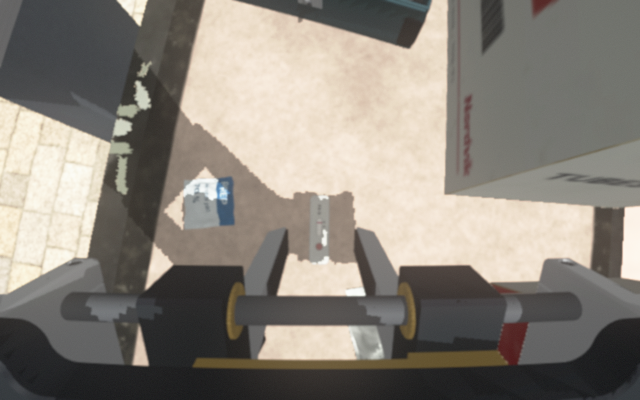

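The cassette is at (319,228), rows 193–262. It is centred between the fingers and matches the predicted (320,230), so I'll descend and grip.

```bash
python3 -m inch '-.05 -.29 0 .8 0 0 0;-.05 -.29 0 .8 0 0 0;-.05 -.18 0 .5 0 0 0;-.05 0 0 0 0 0 0'
python3 -m inch '-1 0 0 0 0 0 0;-1 0 0 0 0 0 0;-1 0 0 0 0 0 0;-1 0 0 0 0 0 0' 20
python3 -m inch '-1 .06 0 -.18 0 0 0;-1 .26 0 -.73 0 0 0;-1 .26 0 -.73 0 0 0;-1 .26 0 -.73 0 0 0'
python3 - <<'E'
from m import *
import pickle
c=camera("wrist");pickle.dump(c,open("wrist3.pkl","wb"))
s=camera("side");pickle.dump(s,open("side3.pkl","wb"))
p,Rm=now();u=proj(c,[p])[0];v=proj(s,[p])[0].astype(int);print(p,u,v)
o=np.zeros((400,800,3),np.uint8);o[:]=cv2.resize(c["img"][140:290,220:420],(400,300)).repeat(1,0)[:1]*0 if 0 else 0
o[:300,:400]=cv2.resize(c["img"][140:290,220:420],(400,300));o[:400,400:]=cv2.resize(s["img"][v[1]-40:v[1]+40,v[0]-40:v[0]+40],(400,400))
cv2.imwrite("pics/g3.png",o)
E
```

```text
time_s: 7.0
ee_pos: [0.5936, -0.2856, 0.0024]
eef_rot: [-3.141, -0.35, 1.716]
force: [0.0, -0.5, -0.3]
grip_width: 0.0446
grip_force: 0.0
time_s: 7.5
ee_pos: [0.5938, -0.286, 0.0026]
eef_rot: [-3.141, -0.35, 1.716]
force: [0.1, -0.7, 0.4]
grip_width: 0.0079
grip_force: 0.0
time_s: 8.0
ee_pos: [0.5942, -0.2868, 0.0806]
eef_rot: [3.14, -0.348, 1.717]
force: [-0.0, -0.2, 0.9]
grip_width: 0.0006
grip_force: 0.0
[ 0.5951974  -0.28750097  0.08227662] [321.44091119 228.40789464] [339 281]
```

View pics/g3.png

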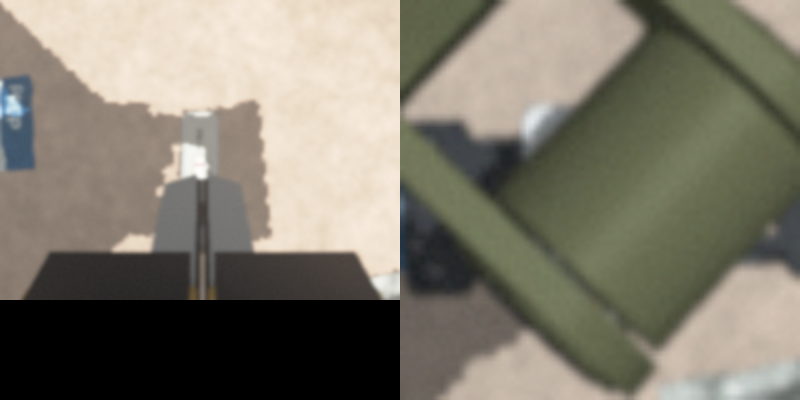

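The fingers closed to 0.6 mm without gripping. In the crop the cassette still lies under the tip, at (200,145). I'll check where it lies and where the tips really are, using the range image.

Run:
```python
from m import *
import pickle
c=pickle.load(open("wrist3.pkl","rb"));P=cloud(c)
for u in(300,314,327,336):
  print(u,[(v,*np.round(P[v,u]*1000).astype(int)) for v in range(190,262,6)])
c2=pickle.load(open("wrist2.pkl","rb"));P=cloud(c2)
for u in(319,270,280,370): print(u,[(v,*np.round(P[v,u]*1000).astype(int)) for v in range(190,266,6)])
g=cv2.cvtColor(c["img"],cv2.COLOR_BGR2GRAY);print(g[205,295:345])
g=cv2.cvtColor(c2["img"],cv2.COLOR_BGR2GRAY);print(g[205,295:345])
print(g[185:270,314])
```

```text
300 [(190, np.int64(567), np.int64(-250), np.int64(-1)), (196, np.int64(568), np.int64(-257), np.int64(0)), (202, np.int64(569), np.int64(-263), np.int64(-1)), (208, np.int64(570), np.int64(-269), np.int64(-1)), (214, np.int64(571), np.int64(-276), np.int64(0)), (220, np.int64(572), np.int64(-282), np.int64(-2)), (226, np.int64(573), np.int64(-288), np.int64(-1)), (232, np.int64(573), np.int64(-294), np.int64(-2)), (238, np.int64(574), np.int64(-301), np.int64(-1)), (244, np.int64(584), np.int64(-298), np.int64(136)), (250, np.int64(585), np.int64(-301), np.int64(143)), (256, np.int64(586), np.int64(-303), np.int64(151))]
314 [(190, np.int64(582), np.int64(-248), np.int64(-1)), (196, np.int64(583), np.int64(-255), np.int64(3)), (202, np.int64(584), np.int64(-261), np.int64(4)), (208, np.int64(585), np.int64(-267), np.int64(4)), (214, np.int64(586), np.int64(-274), np.int64(4)), (220, np.int64(586), np.int64(-280), np.int64(5)), (226, np.int64(587), np.int64(-286), np.int64(4)), (232, np.int64(591), np.int64(-291), np.int64(117)), (238, np.int64(591), np.int64(-294), np.int64(127)), (
[... 4198 characters left out ...]
137 137 139 147 153
 154 156 155 156 151 142 133 134 144 153 155 157 157 155 154 149 143 139
 138 137 136 137 137 138 139 136 139 137 136 136 135 136]
[134 134 134 135 138 138 139 141 142 143 140 139 137 136 140 146 153 156
 157 158 158 157 150 138 131 136 148 155 159 159 158 158 156 150 143 139
 139 138 137 137 137 139 138 139 139 139 139 137 137 137]
[230 231 234 235 236 234 223 187 150 143 146 153 154 153 156 157 157 158
 157 157 158 158 157 159 157 156 157 157 158 157 156 157 156 155 155 155
 155 154 153 154 156 153 154 154 154 153 152 154 154 152 153 155 155 154
 154 154 154 156 153 151 149 149 148 151 151 154 154 154 153 154 153 154
 154 156 157 158 170 210 234 230 223 222 224 225 225]
```

```bash
python3 -m inch '-.05 0 0 0 0 0 0;-.05 0 0 0 0 0 0;-.05 0 0 0 0 0 0;-.05 0 0 0 0 0 0;-.05 -.29 0 .8 0 0 0;-.05 -.29 0 .8 0 0 0;-.05 -.29 0 .8 0 0 0;-.05 0 0 0 0 0 0'
python3 - <<'E'
from m import *
import pickle
c=camera("wrist");pickle.dump(c,open("wrist4.pkl","wb"))
P=cloud(c);p,Rm=now();print(p)
for u in(262,270,280,300,319): print(u,[(v,*np.round((P[v,u]-p)@Rm*1000).astype(int).tolist(),int(P[v,u,2]*1000)) for v in range(190,266,6)])
cv2.imwrite("pics/w4.png",cv2.resize(c["img"][150:300,220:420],(800,600)))
E
```

```text
time_s: 9.1
ee_pos: [0.5928, -0.2858, -0.0007]
eef_rot: [-3.138, -0.352, 1.715]
force: [0.5, -0.9, 0.6]
grip_width: 0.0445
grip_force: 0.0
[ 0.59361362 -0.28626601  0.00103827]
262 [(190, 27, -46, 12, 0), (196, 23, -46, 10, 0), (202, 19, -46, 8, 0), (208, 14, -46, 7, 0), (214, 10, -46, 5, 0), (220, 5, -46, 5, -2), (226, 1, -46, 3, -1), (232, -3, -45, 0, 0), (238, -8, -46, -1, 0), (244, 9, -34, -53, 54), (250, 10, -32, -63, 63), (256, 10, -30, -70, 70), (262, 9, -29, -76, 75)]
270 [(190, 28, -40, 11, 0), (196, 23, -40, 10, 0), (202, 19, -40, 8, 0), (208, 14, -40, 7, 0), (214, 9, -40, 6, -1), (220, 5, -40, 4, -1), (226, 1, -40, 3, -1), (232, 10, -32, -35, 37), (238, 9, -31, -44, 45), (244, 10, -29, -54, 55), (250, 9, -28, -61, 61), (256, 10, -26, -70, 70), (262, 9, -25, -76, 75)]
280 [(190, 27, -32, 13, -2), (196, 23, -32, 10, 0), (202, 18, -32, 9, -1), (208, 14, -32, 8, -1), (214, 10, -32, 5, 0), (220, 5, -32, 5, -1), (226, 1, -32, 3, -1), (232, 9, -26, -33, 35), (238, 10, -25, -45, 46), (244, 9, -24, -52, 52), (250, 8, -23, -58, 58), (256, 5, -23, -60, 59), (262, 2, -23, -61, 59)]
300 [(190, 27, -16, 11, 0), (196, 23, -17, 11, -1), (202, 18, -16, 9, 0), (208, 14, -16, 8, -1), (214, 10, -16, 6, -1), (220, 5, -16, 3, 0), (226, 1, -16, 3, -1), (232, -4, -16, 2, -1), (238, -8, -16, -1, 0), (244, -12, -16, -3, 0), (250, -17, -16, -3, -1), (256, -21, -16, -5, -1), (262, -25, -16, -7, 0)]
319 [(190, 28, -2, 8, 3), (196, 24, -2, 6, 3), (202, 20, -2, 3, 5), (208, 15, -2, 3, 3), (214, 12, -2, -1, 5), (220, 7, -2, 0, 3), (226, 3, -2, -3, 4), (232, -2, -2, -4, 3), (238, -6, -2, -4, 2), (244, -10, -2, -7, 4), (250, -14, -2, -8, 3), (256, -18, -2, -11, 5), (262, -22, -2, -12, 5)]
```

View pics/w4.png

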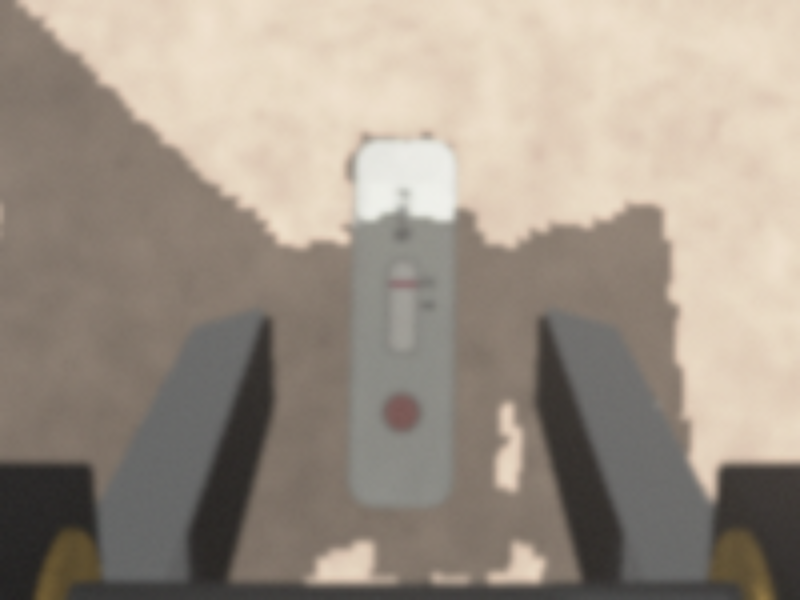

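The view shows both fingers ending well above the table, with the cassette centred at (400,320). By range, the real tips lie about 30 mm behind the reported TCP, so I'll use a tip offset of s=30 mm and descend further, watching the force.

Run:
```python
from h import *
path(([.5928,-.2762,-.018],1.716,.349),([.5928,-.2762,-.020],1.716,.349))
```

```text
1 x: 0.098 0.023 0.711 -0.007 -0.009 -0.001
1 x: -0.023 0.0 0.063 0.0 0.0 0.0
```

```bash
python3 -m inch '-.05 .1 0 .35 0 0 0;-.05 0 0 .35 0 0 0;-.05 0 0 0 0 0 0'
python3 -m inch '-.05 -.02 0 .06 0 0 0;-.05 0 0 0 0 0 0'|grep -E 'ee|force'
python3 -m inch '-.05 -.02 0 .06 0 0 0;-.05 0 0 0 0 0 0'|grep -E 'ee|force'
python3 - <<'E'
from m import *
import pickle
c=camera("wrist");pickle.dump(c,open("wrist5.pkl","wb"))
P=cloud(c);p,Rm=now();print(p,ctrl.get_obs()["force"])
for u in(275,280,360,365): print(u,[(v,*np.round((P[v,u]-p)@Rm*1000).astype(int).tolist(),int(P[v,u,2]*1000)) for v in range(222,244,2)])
E
```

```text
time_s: 9.52
ee_pos: [0.592, -0.2759, -0.0181]
eef_rot: [-3.14, -0.351, 1.716]
force: [0.4, -0.1, -0.2]
grip_width: 0.0449
grip_force: 0.0
ee_pos: [0.5924, -0.2767, -0.0192]
eef_rot: [-3.141, -0.35, 1.716]
force: [-0.6, 1.1, -0.3]
grip_force: 0.0
ee_pos: [0.5923, -0.2765, -0.0214]
eef_rot: [-3.141, -0.35, 1.716]
force: [-0.8, 0.4, 0.3]
grip_force: 0.0
[ 0.59231638 -0.27642621 -0.02129621] [ 0.17582     0.48623206 -0.08178086]
275 [(222, 10, -32, -18, -1), (224, 9, -32, -18, -1), (226, 8, -32, -19, 0), (228, 6, -32, -20, 0), (230, 10, -29, -32, 12), (232, 10, -29, -37, 16), (234, 10, -28, -40, 19), (236, 10, -28, -43, 22), (238, 10, -27, -46, 25), (240, 10, -27, -49, 28), (242, 10, -26, -53, 31)]
280 [(222, 10, -28, -17, -1), (224, 9, -28, -19, 0), (226, 7, -28, -18, -2), (228, 10, -27, -29, 9), (230, 10, -26, -32, 11), (232, 10, -26, -36, 15), (234, 10, -25, -40, 19), (236, 10, -25, -43, 22), (238, 10, -24, -46, 25), (240, 10, -24, -50, 29), (242, 9, -24, -50, 29)]
360 [(222, 10, 28, -18, -1), (224, 9, 28, -20, 0), (226, 8, 28, -19, 0), (228, 10, 26, -28, 8), (230, 10, 26, -32, 12), (232, 10, 25, -36, 15), (234, 10, 25, -39, 18), (236, 10, 24, -43, 22), (238, 9, 24, -46, 24), (240, 8, 24, -46, 25), (242, 8, 24, -49, 27)]
365 [(222, 10, 31, -17, -1), (224, 9, 31, -18, -1), (226, 8, 31, -19, -1), (228, 7, 31, -20, 0), (230, 10, 29, -33, 13), (232, 10, 29, -36, 15), (234, 10, 28, -40, 19), (236, 10, 27, -43, 22), (238, 10, 27, -47, 26), (240, 10, 27, -49, 28), (242, 10, 26, -53, 31)]
```

```bash
python3 -m inch '-1 0 0 .015 0 0 0;-1 0 0 0 0 0 0;-1 0 0 0 0 0 0;-1 0 0 0 0 0 0;-1 0 0 0 0 0 0' 20|grep -E 'ee|force|width'
python3 -m inch '-1 .06 0 -.18 0 0 0;-1 .26 0 -.73 0 0 0;-1 .26 0 -.73 0 0 0;-1 .26 0 -.73 0 0 0;-1 0 0 0 0 0 0'
python3 - <<'E'
from m import *
import pickle
c=camera("wrist");pickle.dump(c,open("wrist6.pkl","wb"))
cv2.imwrite("pics/w6.png",cv2.resize(c["img"][150:300,220:420],(800,600)))
P=cloud(c);p,Rm=now();print(p,Rm)
for u in(314,325): print(u,[(v,*np.round((P[v,u]-p)@Rm*1000).astype(int).tolist(),int(P[v,u,2]*1000)) for v in range(180,270,5)])
E
```

```text
ee_pos: [0.5923, -0.2763, -0.0216]
eef_rot: [-3.141, -0.35, 1.716]
force: [-0.5, -0.0, -0.2]
grip_width: 0.0187
grip_force: 20.0
time_s: 11.32
ee_pos: [0.5934, -0.2776, 0.0567]
eef_rot: [3.138, -0.347, 1.717]
force: [0.1, 0.2, -0.4]
grip_width: 0.019
grip_force: 20.0
[ 0.59275852 -0.2771994   0.05478655] [[-1.36524668e-01  9.89442689e-01 -4.86228446e-02]
 [ 9.29906746e-01  1.44921667e-01  3.38040168e-01]
 [ 3.41517876e-01  9.36110315e-04 -9.39874813e-01]]
314 [(180, 25, -6, 68, 0), (185, 20, -6, 66, 0), (190, 15, -6, 65, 0), (195, 30, -4, -19, 82), (200, 26, -4, -20, 82), (205, 23, -4, -20, 81), (210, 20, -4, -22, 82), (215, 17, -4, -23, 82), (220, 14, -4, -24, 82), (225, 11, -4, -27, 83), (230, 7, -4, -26, 81), (235, 4, -4, -29, 83), (240, 0, -4, -28, 81), (245, -2, -4, -31, 82), (250, -5, -4, -32, 83), (255, -8, -4, -33, 82), (260, -12, -4, -34, 82), (265, -15, -4, -35, 82)]
325 [(180, 24, 5, 69, -1), (185, 20, 5, 67, -1), (190, 15, 5, 65, -1), (195, 30, 4, -18, 81), (200, 26, 4, -19, 81), (205, 23, 4, -21, 82), (210, 20, 4, -23, 83), (215, 17, 4, -23, 81), (220, 14, 4, -25, 82), (225, 11, 4, -27, 83), (230, 7, 4, -27, 82), (235, 4, 4, -28, 82), (240, 0, 4, -28, 81), (245, -2, 4, -31, 83), (250, -5, 4, -32, 82), (255, -9, 4, -32, 82), (260, -12, 4, -34, 82), (265, -15, 4, -35, 83)]
```

View pics/w6.png

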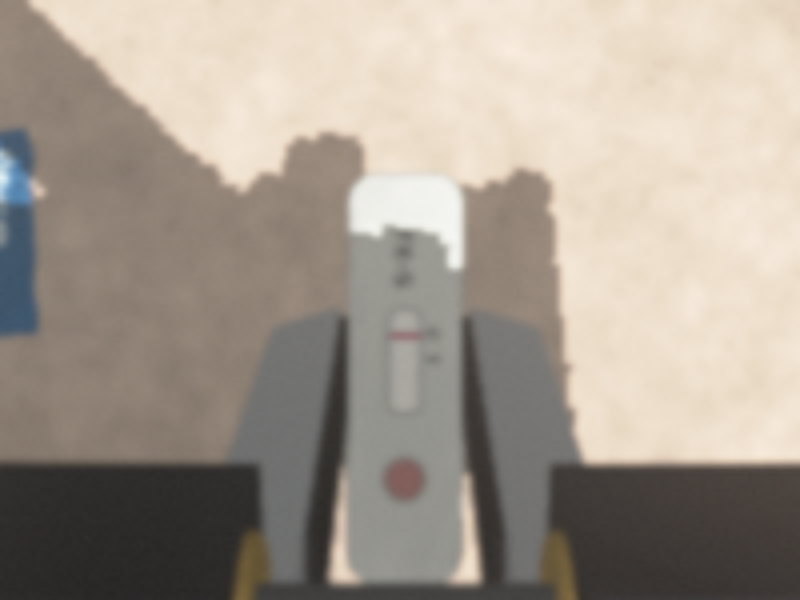

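The cassette is held flat: every point on its top reads z=82 mm, and the grip width is 19 mm. Next I'll compute the held offset, re-check lid and hasp clearances, and plan the transfer.

Run:
```python
from m import *
import pickle
c=pickle.load(open("wrist6.pkl","rb"));T=pickle.load(open("top0.pkl","rb"));S=pickle.load(open("side0.pkl","rb"))
p=np.array([.59276,-.2772,.05479]);h=np.array([np.cos(1.716),np.sin(1.716)]);n=np.array([h[1],-h[0]])
w=plane(c,[[220+405/4,150+172/4],[220+405/4,150+583/4]],.082);print("ends",w, "rel h",(w[:,:2]-p[:2])@h*1000,"rel n",(w[:,:2]-p[:2])@n*1000)
e=np.array([np.cos(1.427),np.sin(1.427)]);O=np.array([.562,.0147]);y=np.array([-e[1],e[0]])
for nm,t in(("top",T),("side",S)):
    P=cloud(t).reshape(-1,3);r=P[:,:2]-O;cx,cy=r@e*1000,r@y*1000
    m=(abs(cy)<112)&(cx>-10)&(cx<110)&(P[:,2]>.07)&(P[:,2]<.33)
    print(nm,"lid pts",m.sum(),"max z",np.percentile(P[m,2],99.5))
    for z0 in range(80,300,20):
        k=m&(P[:,2]*1000>z0)&(P[:,2]*1000<=z0+20)
        if k.sum(): print(z0,k.sum(),"x",np.round(np.percentile(cx[k],[3,50,97])),"y",np.round(np.percentile(cy[k],[3,97])))
```

```text
ends [[ 0.59067347 -0.25436089  0.082     ]
 [ 0.60068102 -0.32275215  0.082     ]] rel h [ 22.90066766 -46.21890154] rel n [1.24011235 1.24653961]
top lid pts 2000 max z 0.2663577900686967
80 66 x [90. 94. 98.] y [-108.  110.]
100 88 x [82. 86. 91.] y [-109.  107.]
120 192 x [75. 81. 89.] y [-100.  104.]
140 232 x [68. 74. 85.] y [-99. 102.]
160 165 x [60. 64. 69.] y [-104.  106.]
180 167 x [53. 57. 62.] y [-104.  105.]
200 975 x [26. 39. 52.] y [-105.  106.]
220 27 x [27. 29. 36.] y [-17.  18.]
240 15 x [21. 24. 26.] y [-17.  15.]
260 35 x [16. 18. 21.] y [-17.  14.]
side lid pts 2052 max z 0.2652973048674767
80 235 x [70. 78. 84.] y [-109.  108.]
100 201 x [64. 72. 76.] y [-105.  109.]
120 223 x [59. 64. 69.] y [-107.  109.]
140 230 x [48. 57. 62.] y [-103.  109.]
160 111 x [38. 51. 54.] y [-99. 110.]
180 8 x [24. 30. 38.] y [-15. 110.]
200 742 x [21. 31. 44.] y [-106.  105.]
220 49 x [20. 23. 26.] y [-17.  14.]
240 48 x [13. 16. 21.] y [-18.  15.]
260 34 x [11. 14. 17.] y [-17.  15.]
```

The hasp leans forward up to about (x=15, z=266) in the case frame. At 20° lean the wrist camera would sit about there, so I'll set the cassette back down and regrip at 28° lean, nearer its front end.

```bash
python3 - <<'E'
from h import *
path(([.5923,-.2763,-.0212],1.716,.349),([.5932,-.2825,.005],1.716,.489),([.5934,-.2840,-.0193],1.716,.489))
E
python3 -m inch '-1 -.26 0 .73 0 0 0;-1 -.26 0 .73 0 0 0;-1 -.26 0 .73 0 0 0;-1 -.02 0 .11 0 0 0;-1 0 0 0 0 0 0'
```

```text
3 x: -0.278 -0.004 0.797 0.002 0.001 0.001
1 x: 0.102 -0.0 -0.892 0.0 0.802 -0.0
1 x: -0.425 -0.001 0.691 0.0 0.0 0.0
time_s: 12.0
ee_pos: [0.5922, -0.2758, -0.0195]
eef_rot: [-3.141, -0.35, 1.716]
force: [-0.5, -0.2, 0.2]
grip_width: 0.0192
grip_force: 20.0
```

```bash
python3 -m inch '-1 -.02 0 .05 0 0 0;-1 0 0 0 0 0 0;-.05 0 0 0 0 0 0;-.05 0 0 0 0 0 0;-.05 0 0 0 0 0 0;-.05 .1 0 -.89 0 .8 0;-.05 -.35 0 .6 0 0 0;-.05 0 0 0 0 0 0'
python3 - <<'E'
from m import *
path(([.5934,-.2840,-.0193],1.716,.489))
c=camera("wrist");P=cloud(c);p,Rm=now();print(p)
for u in(278,282,360): print(u,[(v,*np.round((P[v,u]-p)@Rm*1000).astype(int).tolist(),int(P[v,u,2]*1000)) for v in range(222,236,2)])
white(c,320,245,.005,45,thr=148)
E
```

```text
time_s: 13.0
ee_pos: [0.5922, -0.2822, -0.0184]
eef_rot: [-3.138, -0.491, 1.714]
force: [-0.3, 1.2, -0.1]
grip_width: 0.0445
grip_force: 0.0
1 x: -0.071 0.033 -0.003 -0.017 -0.011 -0.009
[ 0.5926533  -0.28210253 -0.01721893]
278 [(222, 9, -30, -15, 0), (224, 7, -30, -15, 0), (226, 6, -30, -15, 0), (228, 5, -30, -16, -1), (230, 9, -28, -31, 14), (232, 9, -27, -35, 18), (234, 9, -27, -38, 20)]
282 [(222, 8, -28, -13, -1), (224, 7, -28, -14, -1), (226, 6, -27, -16, 0), (228, 9, -26, -28, 11), (230, 9, -25, -32, 15), (232, 9, -25, -34, 17), (234, 9, -24, -38, 20)]
360 [(222, 8, 28, -14, -1), (224, 7, 28, -14, -1), (226, 6, 28, -15, -1), (228, 9, 26, -28, 11), (230, 9, 25, -32, 14), (232, 9, 25, -36, 18), (234, 9, 24, -39, 21)]
thr 148 ctr 595.2 -305.9 size 61.0 41.0 dir 8.3
```

```bash
python3 -m inch '-.05 -.07 0 0 0 0 0;-.05 0 0 0 0 0 0;-1 0 0 0 0 0 0;-1 0 0 0 0 0 0;-1 0 0 0 0 0 0;-1 0 0 0 0 0 0;-1 0 0 0 0 0 0' 30
python3 -m inch '-1 .1 0 -.18 0 0 0;-1 .4 0 -.75 0 0 0;-1 .4 0 -.75 0 0 0;-1 .4 0 -.75 0 0 0;-1 0 0 0 0 0 0'
python3 - <<'E'
from m import *
import pickle
c=camera("wrist");pickle.dump(c,open("wrist7.pkl","wb"))
P=cloud(c);p,Rm=now();print(p)
hh=np.array([np.cos(1.716),np.sin(1.716)]);n=np.array([hh[1],-hh[0]])
for u in(312,325):
  q=[(v,*P[v,u]) for v in range(150,300)]
  q=np.array([a for a in q if abs(a[3]-p[2]-.025)<.012 and (np.array(a[1:3])-p[:2])@hh<.06])
  s=(q[:,1:3]-p[:2])@hh*1000;print(u,q[0,0],q[-1,0],"h range",s.min(),s.max(),"z slope",np.polyfit(s,q[:,3]*1000,1))
g=cv2.cvtColor(c["img"],cv2.COLOR_BGR2GRAY);print(g[215,295:345])
E
```

```text
time_s: 13.92
ee_pos: [0.5945, -0.2849, -0.0153]
eef_rot: [3.139, -0.489, 1.717]
force: [0.7, 0.4, 8.8]
grip_width: 0.0007
grip_force: 4.0
time_s: 14.55
ee_pos: [0.5946, -0.2855, 0.0695]
eef_rot: [3.138, -0.486, 1.718]
force: [-0.7, 0.0, -1.3]
grip_width: 0.0006
grip_force: 0.0
[ 0.5939521  -0.28503137  0.06752425]
312 229.0 230.0 h range -7.232649281576595 -6.2845603310120115 z slope [-2.25737331 86.83798513]
325 227.0 230.0 h range -7.194235343342922 -4.395903133094192 z slope [-2.00216939 88.59886714]
[217 219 220 222 224 225 226 229 229 229 228 224 224 215 205 221 235 241
 243 244 244 242 234 219 212 225 238 243 244 244 244 244 241 234 225 222
 222 222 221 222 222 223 223 222 222 221 221 220 219 217]
```

The fingers rode up over the edge, because 28° left too little contact. I'll re-measure the cassette and use 24° with a lower tip.

Run:
```python
from m import *
import pickle
c=pickle.load(open("wrist7.pkl","rb"));hs=cv2.cvtColor(c["img"],cv2.COLOR_BGR2HSV)
m=((hs[...,1]<22)&(hs[...,2]>120)).astype(np.uint8);m[226:]=0;m[:150]=0;m[:,:290]=0;m[:,350:]=0
k,l,st,ce=cv2.connectedComponentsWithStats(m);i=1+np.argmax(st[1:,4]);print(st[i])
ct=np.argwhere(l==i)[:,::-1];W=plane(c,ct,.005)[:,:2]*1000
rows=np.unique(ct[:,1]);mid=np.array([[ct[ct[:,1]==r,0].mean(),r] for r in rows if r>rows[0]+4]);wd=[np.ptp(ct[ct[:,1]==r,0])+1 for r in rows];print(wd)
M=plane(c,mid,.005)[:,:2]*1000;f=np.polyfit(M[:,1],M[:,0],1);print("dir",90-np.degrees(np.arctan(f[0])))
far=plane(c,[[mid[0,0],rows[0]-.5]],.005)[0]*1000;d=np.array([f[0],1])/np.hypot(f[0],1);print("far",far,"ctr",far[:2]-35*d)
psi=np.arctan2(d[1],d[0]);C=(far[:2]-35*d)/1000;print(psi)
t=np.radians(24);T=C-.007*d+.0112*d
path(([*T,.02],psi,t),([*T,-.0205],psi,t));print(T)
```

```text
[309 205  21  21 396]
[np.int64(11), np.int64(16), np.int64(18), np.int64(18), np.int64(20), np.int64(20), np.int64(20), np.int64(20), np.int64(20), np.int64(20), np.int64(19), np.int64(19), np.int64(19), np.int64(19), np.int64(19), np.int64(19), np.int64(19), np.int64(20), np.int64(20), np.int64(20), np.int64(20)]
dir 94.13991239147553
far [ 589.18087491 -253.2820148     5.        ] ctr [ 591.70760355 -288.19069055]
1.6430514287702571
2 x: -0.339 -0.04 0.716 -0.088 -0.197 0.19
2 x: -0.275 0.0 0.617 0.0 0.0 0.0
[ 0.5914044  -0.28400165]
```

```bash
python3 -m inch '-.05 0 0 0 0 0 0;-.05 0 0 0 0 0 0;-.05 0 0 0 0 0 0;-.05 -.34 -.02 .72 -.03 -.2 .05;-.05 -.34 -.02 .72 -.03 -.2 .05;-.05 0 0 0 0 0 0'
cat > loose.py <<'E'
from m import *
c=camera("wrist");hs=cv2.cvtColor(c["img"],cv2.COLOR_BGR2HSV)
m=((hs[...,1]<22)&(hs[...,2]>100)).astype(np.uint8);m[:,:296]=0;m[:,346:]=0;m[285:]=0;m[:150]=0
k,l,st,ce=cv2.connectedComponentsWithStats(m);i=1+np.argmax(st[1:,4]);print(st[i])
ct=np.argwhere(l==i)[:,::-1]
W=plane(c,ct,.005)[:,:2]*1000
(cx,cy),(w,h),a=cv2.minAreaRect(W.astype(np.float32));print(cx,cy,w,h)
X=W-W.mean(0);e,v=np.linalg.eigh(X.T@X);d=v[:,1]*np.sign(v[1,1]);psi=np.arctan2(d[1],d[0]);print("mean",W.mean(0),"dir",np.degrees(psi))
cv2.imwrite("pics/loose.png",cv2.resize(c["img"][150:300,220:420],(600,450)))
print(now()[0])
C=np.array([cx,cy])/1000;t=np.radians(24);T=C-.007*d+.0112*d;T[0]-=.001
path(([*T,-.0205],psi,t));print(T)
E
python3 loose.py
```

```text
time_s: 15.35
ee_pos: [0.5914, -0.2825, 0.0169]
eef_rot: [-3.141, -0.422, 1.696]
force: [0.7, -0.1, -0.2]
grip_width: 0.0443
grip_force: 0.0
[ 307  194   28   85 1867]
592.1839599609375 -287.7391357421875 19.243797302246094 68.32933044433594
mean [ 592.14386729 -287.96671204] dir 94.24326183125805
[ 0.59202444 -0.28309404  0.01835576]
2 x: -0.269 -0.02 0.589 -0.058 -0.006 0.135
[ 0.5908732  -0.28355065]
```

```bash
python3 -m inch '-.05 -.27 -.02 .59 -.06 0 .135;-.05 -.27 -.02 .59 -.06 0 .135;-.05 0 0 0 0 0 0;-.05 0 0 0 0 0 0'
python3 - <<'E'
from h import *
path(([.5908,-.2835,-.0212],np.radians(94.2),np.radians(24)));print(now()[0],ctrl.get_obs()["force"])
E
```

```text
time_s: 15.9
ee_pos: [0.5915, -0.2843, -0.0195]
eef_rot: [3.139, -0.419, 1.646]
force: [-0.3, -0.3, -0.1]
grip_width: 0.0446
grip_force: 0.0
1 x: 0.003 -0.02 0.063 0.01 -0.002 0.008
[ 0.59145546 -0.2843011  -0.01949634] [-0.27424257 -0.25371996 -0.11431354]
```

```bash
python3 -m inch '-.05 0 0 .05 0 0 0;-.05 0 0 0 0 0 0'
python3 -m inch '-.05 0 0 .03 0 0 0;-.05 0 0 0 0 0 0'
python3 -m inch '-1 0 0 0 0 0 0;-1 0 0 0 0 0 0;-1 0 0 0 0 0 0;-1 0 0 0 0 0 0' 15
```

```text
time_s: 16.15
ee_pos: [0.5914, -0.2836, -0.0213]
eef_rot: [3.139, -0.419, 1.646]
force: [-0.1, -2.5, 3.5]
grip_width: 0.0446
grip_force: 1.5
time_s: 16.4
ee_pos: [0.5915, -0.2836, -0.0217]
eef_rot: [3.139, -0.418, 1.645]
force: [-0.2, -3.5, 7.6]
grip_width: 0.0447
grip_force: 4.0
time_s: 16.9
ee_pos: [0.5915, -0.283, -0.0216]
eef_rot: [3.139, -0.419, 1.646]
force: [0.7, -1.0, 6.5]
grip_width: 0.0191
grip_force: 21.0
```

Gripped at 19.1 mm, so I'll lift and measure how it is held.

```bash
python3 -m inch '-1 .08 0 -.18 0 0 0;-1 .33 0 -.75 0 0 0;-1 .33 0 -.75 0 0 0;-1 .33 0 -.75 0 0 0;-1 .33 0 -.75 0 0 0;-1 0 0 0 0 0 0;-1 0 0 0 0 0 0' 25
cat > held.py <<'E'
from m import *
import pickle
c=camera("wrist");pickle.dump(c,open("held.pkl","wb"));P=cloud(c);p,Rm=now()
hh=Rm[:2,0]/np.linalg.norm(Rm[:2,0]);n=np.array([hh[1],-hh[0]])
hs=cv2.cvtColor(c["img"],cv2.COLOR_BGR2HSV)
q=(P-p);a=q[...,:2]@hh*1000;b=q[...,:2]@n*1000;z=q[...,2]*1000
m=(abs(a+5)<60)&(abs(b)<9)&(abs(z-25)<10)&(hs[...,1]<25)&(hs[...,2]>100)
A,B,Z=a[m],b[m],z[m];print("p",p,"n",m.sum(),"a range",np.percentile(A,[.5,99.5]),"z=",np.polyfit(A,Z,1), "z(b)",np.polyfit(B,Z,1))
m2=((abs(a+5)<60)&(abs(b)<16)&(abs(z-25)<10)&(hs[...,1]<25)&(hs[...,2]>100)).astype(np.uint8)
m2[:,:296]=0;m2[:,346:]=0
ct=np.argwhere(m2)[:,::-1];zt=p[2]+Z.mean()/1000
W=plane(c,ct,zt)[:,:2]-p[:2];k=W@hh>.012
u,v=W[k]@hh*1000,W[k]@n*1000;e=[]
for s in np.arange(12,u.max()-4,1.5):
    j=abs(u-s)<1
    if j.sum()>5:e.append([s,(v[j].min()+v[j].max())/2,np.ptp(v[j])])
e=np.array(e);print("far end",u.max(),"width",np.median(e[:,2]),"centreline",np.polyfit(e[:,0],e[:,1],1),"top z",zt)
E
python3 held.py
```

```text
time_s: 17.77
ee_pos: [0.5907, -0.2833, 0.0811]
eef_rot: [3.141, -0.42, 1.645]
force: [-0.4, 0.7, -0.4]
grip_width: 0.0187
grip_force: 25.0
p [ 0.59054625 -0.28316925  0.08062137] n 2567 a range [-38.80665521  29.56807284] z= [-1.85411522e-03  2.61458702e+01] z(b) [3.37403561e-04 2.61552507e+01]
far end 29.412801340437994 width 18.634223694385703 centreline [-6.40236093e-06  2.65880359e-01] top z 0.10677662376835537
```

Run:
```python
from h import *
t=np.radians(24);ps=np.radians(79.3);path(([.57,-.02,.13],ps,t),([.57,.0045,.0804],ps,t))
```

```text
10 x: 0.867 -0.107 0.207 -0.061 -0.001 0.136
2 x: 0.03 -0.076 0.918 0.0 0.0 0.0
```

```bash
python3 -m inch '-1 .867 -.107 .207 -.061 0 .136;-1 .867 -.107 .207 -.061 0 .136;-1 .867 -.107 .207 -.061 0 .136;-1 .867 -.107 .207 -.061 0 .136;-1 .867 -.107 .207 -.061 0 .136;-1 .867 -.107 .207 -.061 0 .136;-1 .867 -.107 .207 -.061 0 .136;-1 .867 -.107 .207 -.061 0 .136;-1 .867 -.107 .207 -.061 0 .136;-1 .867 -.107 .207 -.061 0 .136'
python3 -m inch '-1 0 0 0 0 0 0;-1 0 0 0 0 0 0'
python3 held.py
python3 - <<'E'
from m import *
import pickle
c=pickle.load(open("held.pkl","rb"));cv2.imwrite("pics/w8.png",cv2.resize(c["img"][100:300,190:450],(780,600)))
print(proj(c,[[.5742,.029,.035]]))
E
```

```text
time_s: 19.08
ee_pos: [0.5698, -0.0193, 0.13]
eef_rot: [3.141, -0.42, 1.383]
force: [0.3, -0.7, -0.7]
grip_width: 0.0191
grip_force: 25.0
time_s: 19.32
ee_pos: [0.57, -0.0207, 0.1301]
eef_rot: [3.141, -0.42, 1.385]
force: [-0.5, -0.5, -0.2]
grip_width: 0.019
grip_force: 25.0
p [ 0.57011727 -0.02088197  0.13012448] n 2569 a range [-38.4844073   29.87406011] z= [-1.44269938e-03  2.57293418e+01] z(b) [-6.70292774e-03  2.57365188e+01]
far end 29.796655947729974 width 18.729305174709474 centreline [ 0.03299702 -0.91157853] top z 0.1558609119887509
[[316.07721192 190.06881753]]
```

View pics/w8.png

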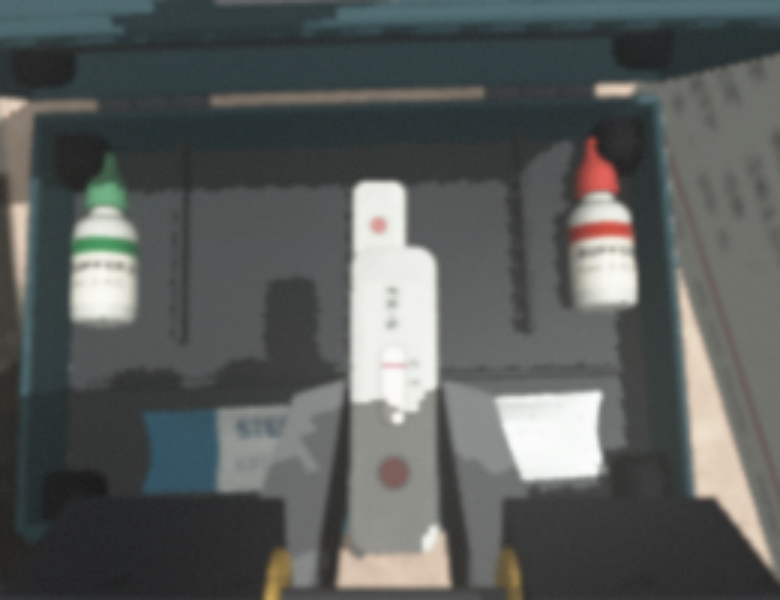

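The view shows the held cassette over the tray. The pile's hinge-end edge sticks out beyond it at crop row 180, columns 352–407. I'll measure that edge at z=35 mm for the final alignment.

Run:
```python
from m import *
import pickle
c=pickle.load(open("held.pkl","rb"));g=cv2.cvtColor(c["img"],cv2.COLOR_BGR2GRAY).astype(int)
def edge(a,th):  # subpixel crossings
    k=np.where(np.diff(a>th))[0];return k+ (th-a[k])/(a[k+1]-a[k])
mid=[]
for v in range(164,180,2):
    e=edge(g[v,295:340],140)+295;w=plane(c,[[e[0],v],[e[-1],v]],.035)*1000;mid.append(w.mean(0)[:2]);print(v,np.round(e,1),np.round(np.linalg.norm(w[0]-w[-1]),1),mid[-1])
e=edge(g[145:175,311],140)+145;e2=edge(g[145:175,322],140)+145;print(e,e2)
f=plane(c,[[316.5,(e[0]+e2[0])/2]],.035)[0]*1000;print("far",f)
d=np.array([np.cos(np.radians(79.3)),np.sin(np.radians(79.3))]);print("centre",f[:2]-35*d, "mean of mids", np.mean(mid,0), "perp off", (np.mean(mid,0)-f[:2])@np.array([d[1],-d[0]]))
M=np.array(mid);print(90-np.degrees(np.arctan(np.polyfit(M[:,1],M[:,0],1)[0])))
```

```text
164 [307.1 325. ] 20.7 [579.75380448  59.10074535]
166 [307.  325.2] 20.9 [579.32635605  56.75370602]
168 [306.9 325.2] 20.9 [578.85532436  54.42139866]
170 [306.9 325.1] 20.8 [578.43484257  52.08601372]
172 [307.  325.2] 20.8 [578.0364171   49.75291654]
174 [306.9 325.2] 20.9 [577.5858189   47.43604531]
176 [306.9 325.1] 20.7 [577.08022448  45.13580105]
178 [306.9 325.2] 20.8 [576.73402165  42.81180569]
[159.89705882] [160.18571429]
far [581.12210725  63.66488718  35.        ]
centre [574.62377571  29.2734393 ] mean of mids [578.2258512   50.93730404] perp off -0.48281097118209065
79.39805936111577
```

Run:
```python
from h import *
t=np.radians(24);ps=np.radians(79.4);T=np.array([.5749,.0337,.020]);zt=rot(ps,t)[:,2];print(T-.066*zt)
path((T-.066*zt,ps,t),(T,ps,t),(T-[0,0,.003],ps,t))
```

```text
[0.5699619  0.00731348 0.080294  ]
3 x: 0.055 -0.06 0.631 0.003 -0.002 -0.002
3 x: 0.0 0.0 0.733 0.0 0.0 0.0
1 x: -0.041 0.0 0.091 0.0 0.0 0.0
```

```bash
python3 -m inch '-1 .055 -.06 .631 0 0 0;-1 .055 -.06 .631 0 0 0;-1 .055 -.06 .631 0 0 0;-1 0 0 .55 0 0 0;-1 0 0 .55 0 0 0;-1 0 0 .55 0 0 0;-1 0 0 .55 0 0 0;-1 0 0 0 0 0 0;-1 0 0 0 0 0 0'
python3 - <<'E'
from h import *
t=np.radians(24);ps=np.radians(79.4);T=np.array([.5749,.0337,.0166]);print(now()[0])
path((T,ps,t),(T-[0,0,.002],ps,t))
E
```

```text
time_s: 20.5
ee_pos: [0.5755, 0.0343, 0.021]
eef_rot: [3.139, -0.42, 1.385]
force: [0.7, 0.9, 0.1]
grip_width: 0.019
grip_force: 25.0
[0.57554355 0.03429864 0.02097576]
1 x: -0.081 -0.018 0.124 0.016 -0.007 -0.002
1 x: -0.027 0.0 0.061 0.0 0.0 0.0
```

```bash
python3 -m inch '-1 -.06 -.01 .12 0 0 0;-1 0 0 0 0 0 0'
python3 -m inch '-1 -.02 0 .05 0 0 0;-1 0 0 0 0 0 0'
python3 -m inch '-1 -.02 0 .04 0 0 0;-1 0 0 0 0 0 0'
```

```text
time_s: 20.75
ee_pos: [0.5749, 0.0341, 0.0166]
eef_rot: [3.14, -0.42, 1.385]
force: [-0.4, -0.6, -0.6]
grip_width: 0.019
grip_force: 25.0
time_s: 21.0
ee_pos: [0.5749, 0.0343, 0.0149]
eef_rot: [3.14, -0.42, 1.385]
force: [0.1, 0.1, -0.5]
grip_width: 0.0191
grip_force: 25.0
time_s: 21.25
ee_pos: [0.5749, 0.0343, 0.0136]
eef_rot: [3.14, -0.42, 1.385]
force: [-0.1, 0.2, -0.3]
grip_width: 0.0195
grip_force: 25.1
```

```bash
python3 -m inch '-1 -.01 0 .025 0 0 0;-1 0 0 0 0 0 0'|grep -E 'ee_p|force|wid'
python3 -m inch '-1 -.01 0 .02 0 0 0;-1 0 0 0 0 0 0'|grep -E 'ee_p|force|wid'
python3 held.py
```

```text
ee_pos: [0.575, 0.0343, 0.0133]
force: [-3.3, -1.3, 5.7]
grip_width: 0.019
grip_force: 25.2
ee_pos: [0.5751, 0.0343, 0.0132]
force: [-5.7, -1.3, 11.9]
grip_width: 0.0189
grip_force: 25.0
p [0.57511118 0.03431173 0.01320579] n 2602 a range [-39.42224261  29.59988885] z= [2.39281535e-03 2.58753633e+01] z(b) [-6.84937394e-03  2.58626534e+01]
far end 29.56375048475836 width 19.31839341912616 centreline [ 0.000739   -0.43634301] top z 0.03906816319767559
```

```bash
python3 -m inch '-1 .01 0 -.025 0 0 0;-1 0 0 0 0 0 0'|grep -E 'ee_p|force|wid'
python3 -m inch '-.5 0 0 0 0 0 0;-.4 0 0 0 0 0 0;-.3 0 0 0 0 0 0;-.3 0 0 0 0 0 0'|grep -E 'ee_p|force|wid'
python3 -m inch '-.3 0 0 -.2 0 0 0;-.3 0 0 -.55 0 0 0;-.3 0 0 -.7 0 0 0;-.3 0 0 -.8 0 0 0;-.3 0 0 -.8 0 0 0;-.3 0 0 -.8 0 0 0;-.3 0 0 0 0 0 0'
python3 - <<'E'
from m import *
import pickle
c=camera("wrist");pickle.dump(c,open("w9.pkl","wb"));P=cloud(c);print(now()[0])
u,v=proj(c,[[.5741,.0293,.04]])[0].astype(int);print(u,v)
cv2.imwrite("pics/w9.png",cv2.resize(c["img"][v-60:v+60,u-80:u+80],(800,600),interpolation=cv2.INTER_CUBIC))
white(c,u,v,.04,55);print(depth(c,[[u,v]]))
E
```

```text
ee_pos: [0.5751, 0.0343, 0.0133]
force: [-1.3, -1.0, 6.1]
grip_width: 0.0186
grip_force: 25.2
ee_pos: [0.5749, 0.0343, 0.0129]
force: [0.4, -0.4, -0.9]
grip_width: 0.0329
grip_force: 0.0
time_s: 23.42
ee_pos: [0.5668, -0.013, 0.1206]
eef_rot: [3.136, -0.42, 1.386]
force: [1.0, -0.8, -0.0]
grip_width: 0.0329
grip_force: 0.0
[ 0.56623293 -0.01239796  0.11914341]
319 193
thr 154.0 ctr 574.6 28.5 size 69.1 19.7 dir 79.6
[[0.57356692 0.02992957 0.03892624]]
```

View pics/w9.png

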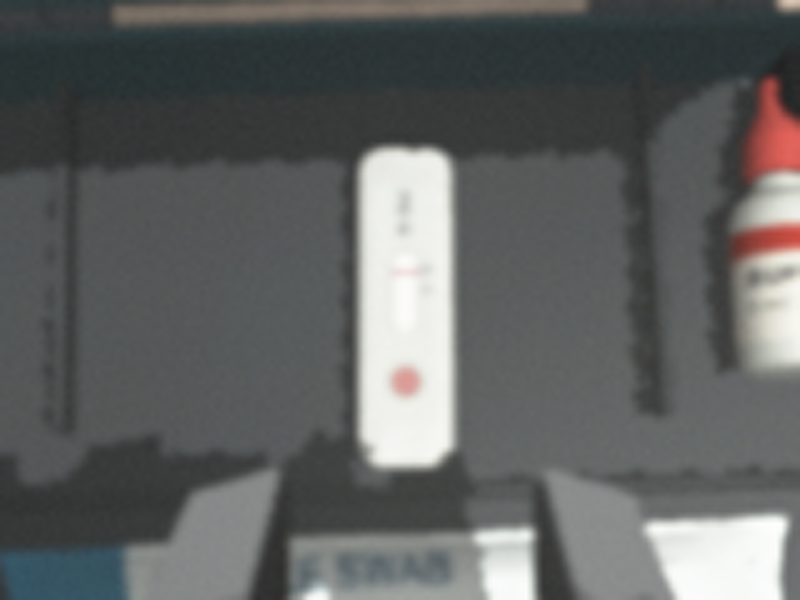

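The cassette lies squarely on the pile, centred at (574.6, 28.5) and 79.6°, against the pile's (574.1, 29.3) and 79.4°. No lower cassette shows. Next is the lid: I'll plan the route behind it and check clearances.

```bash
cat > case.py <<'E'
from h import *
PS=1.424;e=np.array([np.cos(PS),np.sin(PS)]);Y=np.array([-e[1],e[0]]);O=np.array([.562,.0147]);ST=.0275
def W(x,y,z): return np.array([*(O+(x*e+y*Y)/1000),z/1000])
def tcp(x,y,z,th=0.): return W(x,y,z)+ST*rot(PS,th)[:,2]   # tip -> reported TCP
E
python3 - <<'E'
from case import *
import pickle
T=pickle.load(open("top0.pkl","rb"));P=cloud(T).reshape(-1,3)
m=(P[:,1]>-.08)&(P[:,1]<.22)&(P[:,2]>.1)&(P[:,2]<.5)&(P[:,0]>.45)
r=P[:,:2]-O;cx,cy=r@e*1000,r@Y*1000;m&=~((abs(cy)<120)&(cx<105))
print(m.sum(),np.percentile(P[m,0],[0,1,5]) if m.any() else "")
path((tcp(-60,8,300,0),PS,0),(tcp(98,8,300),PS,0),(tcp(98,8,185),PS,0),(tcp(72,8,188),PS,0))
E
```

```text
15104 [0.68680129 0.69608097 0.70205826]
6 x: 0.023 -0.081 -0.879 0.011 -0.401 -0.037
6 x: 0.878 -0.0 0.0 0.0 0.0 0.0
5 x: 0.0 0.0 0.767 0.0 0.0 0.0
1 x: -0.867 0.0 -0.1 0.0 0.0 0.0
```

```bash
python3 -m inch '-1 .023 -.148 -.88 .011 -.4 -.037;-1 .023 -.148 -.88 .011 -.4 -.037;-1 .023 -.148 -.88 .011 -.4 -.037;-1 .023 -.148 -.88 .011 -.4 -.037;-1 .023 -.148 -.88 .011 -.4 -.037;-1 .023 -.148 -.88 .011 -.4 -.037'
python3 -m inch '-1 .88 0 0 0 0 0;-1 .88 0 0 0 0 0;-1 .88 0 0 0 0 0;-1 .88 0 0 0 0 0;-1 .88 0 0 0 0 0;-1 .88 0 0 0 0 0;-1 0 0 0 0 0 0'
python3 - <<'E'
from case import *
print(((now()[0][:2]-O)@e,(now()[0][:2]-O)@Y))
path((tcp(98,20,185),PS,0))
E
```

```text
time_s: 24.22
ee_pos: [0.5331, -0.041, 0.2719]
eef_rot: [-3.139, 0.001, 1.425]
force: [0.2, -0.3, -0.2]
grip_width: 0.0006
grip_force: 0.0
time_s: 25.1
ee_pos: [0.5564, 0.117, 0.2709]
eef_rot: [-3.139, -0.001, 1.427]
force: [1.0, -0.1, -0.1]
grip_width: 0.0003
grip_force: 0.0
(np.float64(0.1004031736944914), np.float64(0.020531397660895272))
5 x: -0.016 0.005 0.756 -0.003 -0.001 0.003
```

```bash
python3 -m inch '-1 0 0 .76 0 0 0;-1 0 0 .76 0 0 0;-1 0 0 .76 0 0 0;-1 0 0 .76 0 0 0;-1 0 0 .76 0 0 0;-1 0 0 0 0 0 0'
python3 - <<'E'
from case import *
p=now()[0];x0=(p[:2]-O)@e*1000;z0=p[2]*1000
d=130;px,pz=x0,z0
for a in list(np.arange(1.25,.05,-.1))+[.1,.05,0]:
    x=78-d*np.cos(a)+25*np.sin(a)+9;z=60+d*np.sin(a)+25*np.cos(a)-27.5
    print(round(a,2),np.round([x,z,(x-px)/30,-(z-pz)/30],2));px,pz=x,z
E
```

```text
time_s: 25.85
ee_pos: [0.5555, 0.115, 0.1564]
eef_rot: [-3.137, -0.0, 1.424]
force: [0.1, -0.5, -0.1]
grip_width: 0.0005
grip_force: 0.0
1.25 [ 69.73 163.75  -0.95  -0.25]
1.15 [ 5.6720e+01  1.6137e+02 -4.3000e-01  8.0000e-02]
1.05 [ 4.400e+01  1.577e+02 -4.200e-01  1.200e-01]
0.95 [ 31.72 152.79  -0.41   0.16]
0.85 [ 19.98 146.67  -0.39   0.2 ]
0.75 [  8.92 139.41  -0.37   0.24]
0.65 [ -1.36 131.08  -0.34   0.28]
0.55 [-10.76 121.76  -0.31   0.31]
0.45 [-19.18 111.56  -0.28   0.34]
0.35 [-26.55 100.56  -0.25   0.37]
0.25 [-32.77  88.89  -0.21   0.39]
0.15 [-37.8   76.65  -0.17   0.41]
0.1 [-3.985e+01  7.035e+01 -7.000e-02  2.100e-01]
0.05 [-4.159e+01  6.397e+01 -6.000e-02  2.100e-01]
0 [-4.30e+01  5.75e+01 -5.00e-02  2.20e-01]
```

```bash
python3 -m inch '-1 -.5 0 -.12 0 0 0;-1 -.45 0 -.13 0 0 0;-1 -.21 0 .04 0 0 0;-1 -.22 0 .04 0 0 0'
python3 -m inch '-1 -.21 0 .06 0 0 0;-1 -.21 0 .06 0 0 0;-1 -.2 0 .08 0 0 0;-1 -.21 0 .08 0 0 0'
```

```text
time_s: 26.35
ee_pos: [0.5507, 0.0743, 0.1637]
eef_rot: [-3.142, -0.002, 1.424]
force: [0.3, 1.2, 2.9]
grip_width: 0.0004
grip_force: 1.3
time_s: 26.85
ee_pos: [0.5467, 0.0498, 0.1544]
eef_rot: [-3.14, -0.001, 1.424]
force: [0.4, 0.5, 1.7]
grip_width: 0.0003
grip_force: 1.0
```

Contact is gentle at about 2–3 N and the lid is moving, so I'll carry on along the arc.

```bash
python3 -m inch '-1 -.2 0 .1 0 0 0;-1 -.2 0 .1 0 0 0;-1 -.18 0 .12 0 0 0;-1 -.18 0 .12 0 0 0;-1 -.17 0 .14 0 0 0;-1 -.17 0 .14 0 0 0'
python3 -m inch '-1 -.15 0 .15 0 0 0;-1 -.15 0 .16 0 0 0;-1 -.14 0 .17 0 0 0;-1 -.14 0 .17 0 0 0;-1 -.12 0 .18 0 0 0;-1 -.12 0 .18 0 0 0'
python3 - <<'E'
from case import *
p=now()[0];x=(p[:2]-O)@e*1000-9;z=p[2]*1000+27.5
r=np.hypot(78-x,z-60);print(x,z,"lid angle",np.arctan2(z-60,78-x)-np.arcsin(25/r))
E
```

```text
time_s: 27.6
ee_pos: [0.5419, 0.0172, 0.1328]
eef_rot: [-3.14, -0.001, 1.424]
force: [-0.1, 0.2, 1.6]
grip_width: 0.0005
grip_force: 0.7
time_s: 28.35
ee_pos: [0.5383, -0.007, 0.1024]
eef_rot: [-3.14, -0.001, 1.424]
force: [0.4, -0.9, 1.6]
grip_width: 0.0002
grip_force: 0.5
-33.94975865160889 129.85933700742993 lid angle 0.3672917953323328
```

```bash
python3 -m inch '-1 -.12 0 .2 0 0 0;-1 -.11 0 .2 0 0 0;-1 -.1 0 .2 0 0 0;-1 -.09 0 .2 0 0 0;-1 -.09 0 .2 0 0 0;-1 -.07 0 .15 0 0 0;-1 -.05 0 .15 0 0 0'
python3 -m inch '-1 -.04 0 .13 0 0 0;-1 -.03 0 .1 0 0 0;-1 0 0 0 0 0 0'
python3 - <<'E'
from case import *
p=now()[0];x=(p[:2]-O)@e*1000-9;z=p[2]*1000+27.5
r=np.hypot(78-x,z-60);print(x,z,"lid angle",np.arctan2(z-60,78-x)-np.arcsin(25/r))
E
```

```text
time_s: 29.22
ee_pos: [0.5355, -0.0255, 0.0635]
eef_rot: [-3.14, -0.001, 1.424]
force: [0.2, 0.0, -0.1]
grip_width: 0.0006
grip_force: 0.2
time_s: 29.6
ee_pos: [0.5354, -0.0271, 0.058]
eef_rot: [-3.141, -0.002, 1.424]
force: [-6.8, 3.0, 15.6]
grip_width: 0.0009
grip_force: 7.6
-54.29440604402504 85.49409477013359 lid angle 0.0037334778792219303
```

```bash
python3 -m inch '-1 0 0 .04 0 0 0;-1 0 0 0 0 0 0'
python3 -m inch '-1 0 0 .04 0 0 0;-1 0 0 0 0 0 0'
```

```text
time_s: 29.85
ee_pos: [0.5355, -0.0272, 0.0578]
eef_rot: [-3.141, -0.002, 1.424]
force: [-11.9, 3.6, 28.6]
grip_width: 0.0003
grip_force: 13.7
time_s: 30.1
ee_pos: [0.5356, -0.0272, 0.0577]
eef_rot: [3.141, -0.002, 1.425]
force: [-18.5, 4.1, 39.8]
grip_width: 0.001
grip_force: 19.9
```

```bash
python3 -m inch '-1 0 0 -.3 0 0 0;-1 0 0 -.8 0 0 0;-1 -.3 0 -.9 0 0 0;-1 -.9 0 -.9 0 0 0;-1 -.9 0 -.6 0 0 0;-1 -.9 0 0 0 0 0;-1 -.5 0 0 0 0 0;-1 0 0 0 0 0 0'
python3 - <<'E'
from case import *
import pickle
for n in("top","side","wrist"):
    c=camera(n);pickle.dump(c,open(n+"h.pkl","wb"))
    P=cloud(c).reshape(-1,3);r=P[:,:2]-O;cx,cy=r@e*1000,r@Y*1000;z=P[:,2]*1000
    m=(abs(cy)<45)&(cx<-77)&(cx>-160)&(z>20)&(z<130)
    k=(abs(cy)<90)&(cx<60)&(cx>-60)&(z>70)&(z<100)
    print(n,m.sum(),"lid top",np.median(z[k]),"slope",np.polyfit(cx[k],z[k],1))
    for x0 in range(-160,-76,8):
        q=m&(cx>=x0)&(cx<x0+8)
        if q.sum()>3: print(x0,q.sum(),np.round(np.percentile(z[q],[10,50,90])),np.round(np.percentile(cy[q],[3,97])))
    if n=="wrist":
        cv2.imwrite("pics/wh.png",c["img"]);print(now()[0])
E
```

```text
time_s: 31.1
ee_pos: [0.5198, -0.1319, 0.159]
eef_rot: [-3.14, -0.001, 1.423]
force: [0.1, 0.1, -0.1]
grip_width: 0.0004
grip_force: 0.0
top 25 lid top 86.31029780957451 slope [8.13182211e-03 8.67623746e+01]
-120 11 [71. 73. 76.] [-17.  -8.]
-112 9 [71. 72. 76.] [-16. -10.]
-80 5 [64. 68. 78.] [-41. -13.]
side 482 lid top 85.36659893077288 slope [1.62171438e-02 8.61257091e+01]
-144 25 [73. 76. 78.] [-17.  16.]
-136 30 [73. 74. 76.] [-16.  15.]
-128 30 [72. 73. 75.] [-16.  16.]
-120 25 [71. 73. 75.] [-17.  16.]
-112 23 [72. 73. 75.] [-16.  16.]
-104 31 [70. 72. 74.] [-16.  15.]
-96 31 [69. 72. 74.] [-17.  15.]
-88 132 [29. 71. 82.] [-44.  37.]
-80 155 [25. 53. 84.] [-42.  43.]
wrist 1800 lid top 84.33649629316224 slope [3.48974153e-02 8.58061529e+01]
-144 22 [74. 75. 75.] [-13.  16.]
-136 241 [73. 75. 76.] [-14.  18.]
-128 258 [72. 73. 74.] [-14.  17.]
-120 230 [72. 73. 74.] [-15.  18.]
-112 175 [71. 72. 73.] [-15.  18.]
-104 205 [71. 72. 73.] [-15.  18.]
-96 257 [70. 71. 72.] [-15.  17.]
-88 274 [70. 71. 72.] [-15.  17.]
-80 138 [63. 72. 81.] [-21.  41.]
[ 0.52008048 -0.13076095  0.15910879]
```

View pics/wh.png

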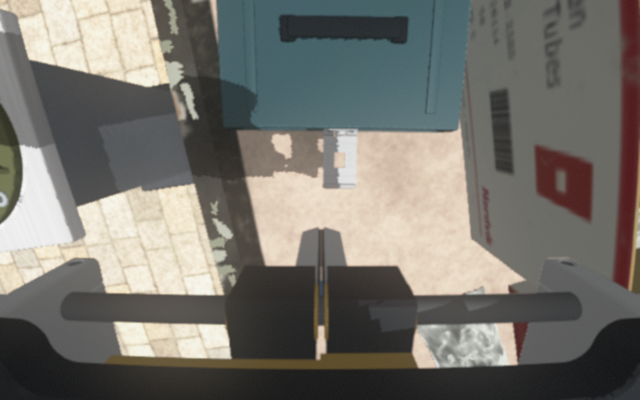

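The lid is shut: its top is level at about 85 mm. The hasp sticks straight out at (340,160), from x=−79 to −140 and z≈70–75 in the case frame, centred at y≈0. I'll push it with the fingers 14 mm apart, straddling the staple, with the tool leaning 25°.

```bash
cat > hasp.py <<'E'
from case import *
th=np.radians(25);H=np.array([-78.5,70.])
def ctr(f,r): 
    n=np.array([-np.cos(f),np.sin(f)]);return H+r*np.array([-np.sin(f),-np.cos(f)])+(1.25+9*abs(np.cos(th+f)))*n
def row(a,b):
    d=b-a;x=np.array([np.cos(th),np.sin(th)]);z=np.array([np.sin(th),-np.cos(th)]);return np.round([d@x/30,d@z/30],3)
def tip(): 
    p,Rm=now();q=p-ST*Rm[:,2];return np.array([(q[:2]-O)@e*1000,q[2]*1000]),(q[:2]-O)@Y*1000
E
python3 - <<'E'
from hasp import *
print(tip());path((tcp(-123,.5,105,th),PS,th),(tcp(*[ctr(1.62,45)[0]],.5,ctr(1.62,45)[1]+6,th),PS,th))
f=np.linspace(1.62,0,19);p=ctr(1.62,45)+[0,6]
for k in f:
    q=ctr(k,45+5*(1.62-k)/1.62);print(round(k,2),np.round(q,1),row(p,q));p=q
E
```

```text
(array([-150.06445338,  186.60872542]), np.float64(20.144826089069543))
4 x: 0.211 0.165 0.707 -0.003 0.623 0.001
1 x: -0.306 0.0 0.642 0.0 0.0 0.0
1.62 [-123.2   77.7] [-0.085  0.181]
1.53 [-123.9   72.9] [-0.09   0.134]
1.44 [-124.2   68. ] [-0.076  0.144]
1.35 [-123.9   63.1] [-0.061  0.152]
1.26 [-123.1   58.2] [-0.045  0.159]
1.17 [-121.8   53.3] [-0.028  0.164]
1.08 [-120.5   49.5] [-0.013  0.134]
0.99 [-119.1   46.4] [-0.004  0.115]
0.9 [-117.6   43.3] [0.004 0.116]
0.81 [-115.7   40.2] [0.012 0.117]
0.72 [-113.7   37.3] [0.021 0.118]
0.63 [-111.3   34.5] [0.031 0.118]
0.54 [-108.7   31.8] [0.04  0.118]
0.45 [-105.9   29.2] [0.05  0.117]
0.36 [-102.8   26.9] [0.061 0.115]
0.27 [-99.4  24.8] [0.072 0.112]
0.18 [-95.8  22.9] [0.083 0.108]
0.09 [-92.   21.3] [0.094 0.103]
0.0 [-87.9  20. ] [0.104 0.096]
```

```bash
python3 -m inch '-.7 .21 .165 .7 0 .625 0;-.7 .21 .165 .7 0 .625 0;-.7 .21 .165 .7 0 .625 0;-.7 .21 .165 .7 0 .625 0;-.7 0 0 0 0 0 0;-.7 0 0 0 0 0 0'
python3 - <<'E'
from hasp import *
t,y=tip();print(t,y,row(t,ctr(1.62,45)+[0,3]),np.degrees(np.arcsin(now()[1][2,0])))
E
```

```text
time_s: 32.0
ee_pos: [0.5454, -0.0963, 0.0819]
eef_rot: [-3.141, -0.435, 1.425]
force: [0.2, -0.4, 0.4]
grip_width: 0.0139
grip_force: 0.0
[-123.84035326  106.86940172] 0.1948949235101227 [-0.349  0.801] 24.91632095310178
```

```bash
python3 -m inch '-.7 -.17 0 .4 0 0 0;-.7 -.17 0 .4 0 0 0;-.7 -.09 0 .13 0 0 0;-.7 -.09 0 .14 0 0 0;-.7 -.075 0 .145 0 0 0'
python3 -m inch '-.7 -.06 0 .15 0 0 0;-.7 -.045 0 .16 0 0 0;-.7 -.03 0 .16 0 0 0;-.7 -.01 0 .135 0 0 0;-.7 0 0 .115 0 0 0'
python3 - <<'E'
from hasp import *
print(tip(),"want",ctr(.99,47))
E
```

```text
time_s: 32.62
ee_pos: [0.5448, -0.096, 0.0405]
eef_rot: [-3.139, -0.44, 1.424]
force: [-0.9, 10.8, 2.3]
grip_width: 0.0138
grip_force: 5.3
time_s: 33.25
ee_pos: [0.5457, -0.0921, 0.019]
eef_rot: [-3.14, -0.437, 1.424]
force: [0.7, 0.2, 0.2]
grip_width: 0.0144
grip_force: 0.3
(array([-119.65659225,   43.88790986]), np.float64(0.45729394941197854)) want [-119.18999796   46.33981313]
```

Run:
```python
from hasp import *
c=camera("wrist");u=proj(c,[W(-110,0,50)])[0].astype(int);print(u)
P=cloud(c).reshape(-1,3);r=P[:,:2]-O;cx,cy=r@e*1000,r@Y*1000;z=P[:,2]*1000
m=(abs(cy)<17)&(cx<-77)&(cx>-145)&(z>8)&(z<130)
for x0 in range(-145,-76,6):
    q=m&(cx>=x0)&(cx<x0+6)
    if q.sum()>3: print(x0,q.sum(),np.round(np.percentile(z[q],[5,50,95])))
cv2.imwrite("pics/w10.png",cv2.resize(c["img"][90:290,190:450],(780,600)))
```

```text
[321 225]
-145 415 [ 84. 109. 119.]
-139 489 [ 73.  99. 107.]
-133 525 [74. 88. 94.]
-127 544 [37. 73. 82.]
-121 502 [38. 59. 69.]
-115 444 [43. 47. 55.]
-109 365 [47. 49. 52.]
-103 347 [52. 54. 57.]
-97 492 [57. 59. 62.]
-91 582 [61. 64. 66.]
-85 640 [66. 70. 73.]
-79 443 [65. 76. 81.]
```

View pics/w10.png

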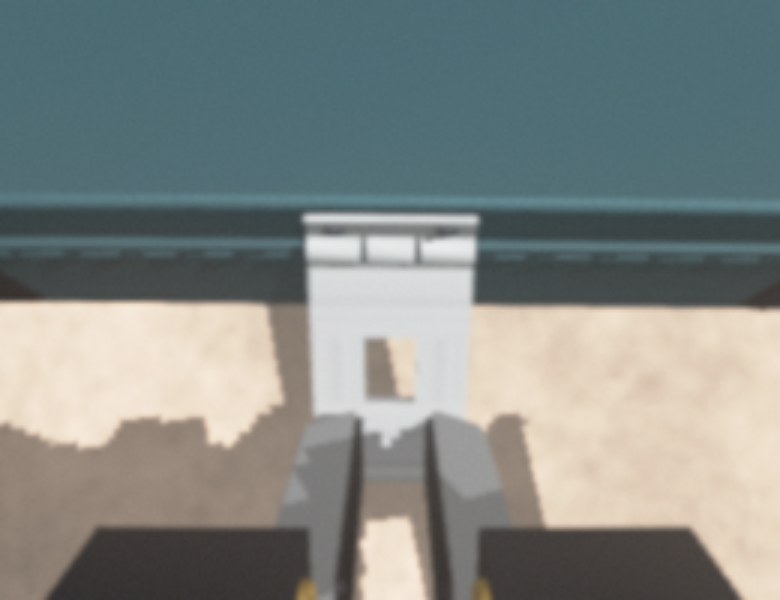

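The view shows the hasp following, about 50° from flat, with the fingers on its solid end either side of the slot at (390,370). I'll continue the arc.

```bash
python3 -m inch '-.7 .02 0 .08 0 0 0;-.7 .015 0 .115 0 0 0;-.7 .02 0 .118 0 0 0;-.7 .03 0 .118 0 0 0;-.7 .04 0 .118 0 0 0;-.7 .05 0 .117 0 0 0'
python3 -m inch '-.7 .06 0 .115 0 0 0;-.7 .07 0 .112 0 0 0;-.7 .083 0 .108 0 0 0;-.7 0 0 0 0 0 0'
python3 - <<'E'
from hasp import *
t,y=tip();print(t,y,"want",ctr(.18,49.5),row(t,ctr(0,50)))
E
```

```text
time_s: 34.05
ee_pos: [0.5476, -0.0787, 0.0031]
eef_rot: [-3.14, -0.437, 1.424]
force: [0.0, -0.4, 1.0]
grip_width: 0.0143
grip_force: 0.3
time_s: 34.55
ee_pos: [0.549, -0.0687, -0.0033]
eef_rot: [-3.14, -0.438, 1.424]
force: [-0.3, -0.4, -0.1]
grip_width: 0.0138
grip_force: 0.0
[-96.0154188   21.65545744] 0.6456090255044125 want [-95.81715229  22.83832386] [0.222 0.164]
```

```bash
python3 -m inch '-.7 .09 0 .05 0 0 0;-.7 .09 0 .05 0 0 0;-.7 0 0 0 0 0 0'|grep -E 'ee_p|force'
python3 -m inch '-.7 .06 0 .028 0 0 0;-.7 0 0 0 0 0 0'|grep -E 'ee_p|force'
python3 -m inch '-.7 .045 0 .02 0 0 0;-.7 0 0 0 0 0 0'|grep -E 'ee_p|force'
```

```text
ee_pos: [0.5499, -0.0626, -0.0035]
force: [-0.3, 1.3, -0.2]
grip_force: 0.1
ee_pos: [0.5502, -0.0614, -0.0036]
force: [-2.0, -4.5, -0.0]
grip_force: 2.5
ee_pos: [0.5504, -0.0608, -0.0036]
force: [-2.9, -10.1, 0.6]
grip_force: 5.6
```

```bash
python3 -m inch '-.7 .05 0 .02 0 0 0;-.7 .03 0 .01 0 0 0;-.7 0 0 0 0 0 0'|grep -E 'ee_p|force'
python3 - <<'E'
from hasp import *
print(tip(),ctr(0,50))
E
python3 -m inch '-.7 -.1 0 -.05 0 0 0;-.7 -.4 0 -.2 0 0 0;-.7 -.8 0 -.4 0 0 0;-.7 -.8 0 -.6 0 0 0;-.7 -.4 0 -.8 0 0 0;-.7 0 0 -.9 0 0 0;-.7 0 0 -.9 0 0 0;-.7 0 0 -.5 0 0 0;-.7 0 0 0 0 0 0'|grep -E 'time|ee_p|force'
python3 - <<'E'
from hasp import *
im=[]
for n in("side","wrist"):
    c=camera(n)
    P=cloud(c).reshape(-1,3);r=P[:,:2]-O;cx,cy=r@e*1000,r@Y*1000;z=P[:,2]*1000
    m=(abs(cy)<16)&(cx<-65)&(cx>-145)&(z>8)&(z<110);print(n,m.sum())
    for z0 in range(10,90,8):
        q=m&(z>=z0)&(z<z0+8)
        if q.sum()>3: print(z0,q.sum(),np.round(np.percentile(cx[q],[5,50,95]),1))
    u,v=proj(c,[W(-80,0,45)])[0].astype(int);print(u,v)
    a,b=(30,22) if n=="side" else (60,45)
    im.append(cv2.resize(c["img"][max(v-b,0):v+b,u-a:u+a],(400,300),interpolation=cv2.INTER_CUBIC))
cv2.imwrite("pics/fin.png",np.hstack(im))
E
```

```text
ee_pos: [0.5507, -0.0599, -0.0036]
force: [-7.5, -21.9, -0.0]
grip_force: 11.4
(array([-87.01667771,  21.3963884 ]), np.float64(0.2868635282441448)) [-87.90677008  20.        ]
time_s: 36.92
ee_pos: [0.5331, -0.1793, 0.0835]
force: [-0.1, 0.7, -0.5]
grip_force: 0.0
side 181
18 5 [-85.1 -84.3 -82.9]
26 6 [-85.  -83.7 -81.5]
34 9 [-85.5 -84.1 -82.1]
42 14 [-88.6 -83.7 -81.5]
50 14 [-85.3 -83.7 -82.5]
58 17 [-86.5 -84.1 -83.1]
66 24 [-85.6 -84.3 -80.7]
74 33 [-84.3 -80.6 -77.1]
82 58 [-80.2 -73.3 -65.7]
328 209
wrist 1869
10 113 [-82.4 -81.2 -79.5]
18 105 [-80.5 -79.9 -79.4]
26 115 [-80.4 -79.8 -77.3]
34 111 [-80.5 -79.7 -76.9]
42 140 [-86.1 -79.8 -77.3]
50 143 [-80.3 -79.8 -79.1]
58 95 [-81.2 -80.6 -79.7]
66 313 [-82.9 -80.8 -77.4]
74 268 [-78.7 -77.4 -75.1]
82 466 [-75.6 -71.1 -65.6]
321 113
```

View pics/fin.png

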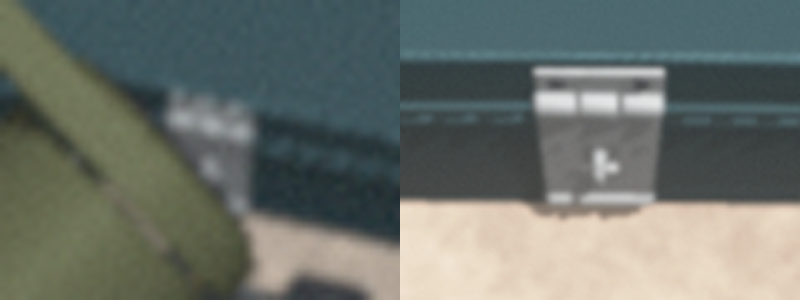

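The wrist view on the right shows the hasp flat (x≈−80 from z=18 to 58) with the staple through the slot at (605,165). The lid is shut and the robot is clear, so I'll hand in.

```bash
python3 -c "
from station import ticket
print(ticket.hand_in())"
```

```text
the job is handed in; nothing more can be done
None
```

The job is handed in at about 37 s of robot time: the cassette lies squarely on the pile, the lid is fully shut, and the hasp is flat with the staple through its slot. I gripped the cassette three times on the table before carrying it over, because the first and third attempts closed without holding it.

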